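Build up the oedometer cell

TASK

Build up the consolidation cell in its black-and-silver base: lay the bronze disc flat in the base's recess, set the steel ring with the clay down over the disc so that the clay rests on it, lay the grey porous stone flat on the clay inside the ring's rim, and last stand the blue loading cap, boss up, centred on the stone. Each part must be fully seated before the next goes on; leave the brass weight, the empty brass ring and the lidded tin where they are.

Things in the scene. Friction and masses are not known exactly. Their poses are not given: they have to be found in the camera images.
- recess_floor (a point): Centre of the recess in the cell base, on its floor, 15 mm above the bench. The base is fixed, but stands elsewhere each time: round black plate 110 mm wide, 10 mm high, six small screw heads to 13 mm; on it a round silver boss 84 mm wide, top 20 mm above the bench, with a round recess 62 mm wide, 5 mm deep. z up; a brass drain union 10 mm high sticks out 68 mm along its -x.
- bronze_disc_center (a point): Centre (half-way up) of the lower porous disc of brownish-gold sintered bronze, a loose plain disc 58 mm in diameter and 12 mm thick, 0.16 kg, lying flat on the bench; z along its axis, either face may go down. It goes into the recess with 2 mm to spare all round and then stands 7 mm above the boss.
- specimen_ring_center (a point): Centre (half-way up) of the bright steel ring with the clay, 68 mm outside diameter, 30 mm high, 0.3 kg, loose, upright (z up). On top the brown clay, fixed in it, lies 4 mm below the rim in an opening 54 mm wide. Underneath is a hollow 62 mm wide, 6 mm deep that goes over the bronze disc, 2 mm to spare all round, until the clay lies on the disc; its lower edge is then 21 mm above the bench.
- porous_stone_center (a point): Centre (half-way up) of the grey porous stone, a loose plain disc 50 mm in diameter and 10 mm thick, 0.05 kg, lying flat; z along its axis. It fits into the ring's upper opening with 2 mm to spare all round, lies on the clay (47 mm above the bench in the built-up cell) and stands 6 mm above the ring's rim.
- loading_cap_center (a point): Centre (half-way up, 12 mm above its underside) of the loading cap of blue anodised aluminium, loose, standing upright (z up), 0.2 kg: a disc 50 mm in diameter and 10 mm thick and on it a boss 24 mm in diameter and 14 mm high, with a small steel ball on top (28.5 mm in all). In the built-up cell its underside is 57 mm above the bench.
- brass_weight: Bystander: slotted brass weight, 40 mm in diameter, 12 mm high, loose; origin at the centre of its underside.
- empty_ring: Bystander: empty brass cutting ring, 66 mm in diameter, 20 mm high, loose; origin at the centre of its underside.
- lidded_tin: Bystander: closed aluminium tin with its lid on, 57 mm in diameter, 35 mm high, loose; origin at the centre of its underside.
Things that resemble listed ones, but are neither listed nor needed, are in the scene too. What is shaped like the part that bears porous_stone_center but orange or pink is not meant.

How it is judged (in metres and radians):
On the way, in this order (a step that is already met when the one before it is completed fails the run):
1. the bronze disc lies flat on the floor of the recess (horizontal distance between bronze_disc_center and recess_floor below 0.005 m and height (world z) of bronze_disc_center between 0.018 and 0.023 m and (angle between bronze_disc_center's own z axis and vertical below 0.052 rad or angle between bronze_disc_center's own z axis and vertical above 3.0895 rad)), for 0.2 s.
2. the ring is down over the disc, the clay on the disc (all of step 1 and horizontal distance between specimen_ring_center and bronze_disc_center below 0.005 m and height (world z) of specimen_ring_center between 0.033 and 0.038 m and angle between specimen_ring_center's own z axis and vertical below 0.052 rad), for 0.2 s.
3. the porous stone lies flat on the clay inside the ring's rim (all of step 2 and horizontal distance between porous_stone_center and specimen_ring_center below 0.005 m and height (world z) of porous_stone_center between 0.049 and 0.054 m and (angle between porous_stone_center's own z axis and vertical below 0.052 rad or angle between porous_stone_center's own z axis and vertical above 3.0895 rad)), for 0.2 s.
4. the loading cap stands centred on the stone (all of step 3 and horizontal distance between loading_cap_center and porous_stone_center below 0.008 m and height (world z) of loading_cap_center between 0.066 and 0.072 m and angle between loading_cap_center's own z axis and vertical below 0.052 rad), for 0.2 s.
At the end, for the whole second after the job is handed in: Disc flat in the recess, ring down over it, stone in the ring's rim on the clay, each within 5 mm of the axis of the part below and 2 mm of its seated height; cap upright on the stone within 8 mm of its axis and 3 mm of its height; all within 3 degrees of level, released, at rest (all of step 4 and linear speed of each of bronze_disc, specimen_ring, porous_stone, loading_cap below 0.01 m/s); the robot touches nothing.
It fails at once if the brass weight, the empty ring or the lidded tin is moved more than 20 mm (distance of any of brass_weight, empty_ring, lidded_tin from where it was at the start of the episode above 0.02 m).
It also fails if it takes over 122 s, if anything falls off the work surface, if the arm or the gripper's body presses on something with over 40 N, if the wrist force passes 120 N, or if a joint passes its speed limit or range.

ROBOT

A 6-joint arm with a two-finger parallel gripper is mounted at the origin on a cart in front of the work surface, level with it; the furniture and walls round the work are solid. World frame = base frame: x ahead of the robot, y to its left, z up, the work surface at z = 0. Lengths are in mm, angles in rad, forces in N, time in s.
With the tool pointing down it reaches from about 375 to 975 mm from the base axis. Payload 3.8 kg.
Tool frame: the origin (TCP) lies midway between the tips of the shut fingers; the grasp point (between the pads) lies manip.pinch_z behind it (manip.pinch_z is the distance from the TCP to the grasp point, in mm); z points along the fingers, y is the line along which they close (so a half turn about z gives the same grasp; the last joint's range is limited). The gripper opens to 85 mm and grips with 20 to 120 N. Pads are 22 mm wide; open, the fingers measure 114 mm over their backs; the gripper's body (76 mm by 85 mm) begins 54 mm behind the grasp point. The pads swing forward as they close: fully open they stand 13 mm farther back than shut.
Start: joints at [1.248, 0.264, 1.604, -0, 1.274, -0.037], TCP at [190.297, 647.615, 231.28] pointing down, gripper open.
Joint ranges: [-2.63, 2.63], [-0.94, 2.18], [0.31, 2.57], [-1.31, 4.45], [0, 2.66], [-2.55, 2.55]. Speed limits (rad/s): [2.57, 2.57, 3.14, 3.14, 3.14, 3.14].

INTERFACE

Orientations are given as a unit quaternion [x, y, z, w].
In Python, from rig import manip gives the robot as it stands.
- The arm moves only by the tool jog_arm, never from a script. Its argument "commands" is a list of rows, each a list of 3 entries, a list of its own where there are three numbers: the shift along the tool's x, y, z in cm, then the turn, a rotation vector about the tool's x, y, z in rad, then the finger opening in cm, from 0 to 8.54. In form: [[[x, y, z], [ax, ay, az], fingers], ...]. A call has 1 to 5 rows; each row shifts and turns the commanded pose from where the row before left it, along the tool's axes as they then stand; what a row does not reach is not made up. A row lasts 1/12 s, in which the tool goes at most 41.7 mm and 7.16 degrees, less where a joint would pass 70% of its speed; a pose out of reach is approached as far as the arm can. A call is refused whole if a number of a shift passes 4.17 or a number of a turn 0.125, either way. A call with a gripper value outside its range is refused whole. The fingers move at their own pace and stop on an object; "squeeze" is the grip in N (left out, the last holds). Time passes only in rows, so rows that do not move let the fingers close. It gives the time, the measured TCP pose, the force, the opening and the grip force at its end, in the units of the state.
- manip.get_state(): the state, without advancing time (a new reading comes with each control period).
- manip.read_camera(name): name is "side" or "top" or "wrist"; returns the picture (400x640x3 uint8, red, green, blue); there is no depth.
- manip.get_calibration(name): a dict with "intrinsics" (3x3 intrinsics, pixels), "pose" (4x4, takes a point from camera to world coordinates). Camera axes: x right, y up, looking along -z (the intrinsics and any distortion apply to the point x, -y, -z); pixel columns grow to the right and rows downward; lengths in mm; the calibration is good to about 2 mm. A picture is of the moment at which its call begins: read the wrist's pose just before it. get_calibration takes no time and is no camera call; for the wrist camera it gives the pose at the moment of the call.
- manip.sign_off(): hands the job in; it is judged then, once.
The state is a dict: "time": time; "joints": joint angles; "joint_vel": joint speeds; "effort": joint torques, N m; "ee_pos": TCP position; "tool_rot": TCP orientation; "contact_force": force on the tool from outside, world axes, zero at the start; "wrist_torque": the same for the moment, N m; "gripper_width": opening from 0.0 (shut) to 1.0 (fully open); "grasp_force": force on a finger pad.
Only numpy, scipy, OpenCV 4.12 (cv2) and the standard library are available. Lean on these libraries where they do the work, as an engineer would, in place of code of your own. Each camera call takes 0.05 s, during which the arm holds its last target. There are 200 camera calls.

## Working session

There is one attempt and no reset: what is moved stays moved. The work goes in short steps, Python scripts to look and compute and a tool call to move; the robot and the scene stay as the last step left them, time stands still between calls to the robot, and variables do not carry over. Pictures are saved under pics/ and viewed, at most 19 in all, crops included, and the job is handed in when it is done.

Besides the shell and the picture viewer there is one more tool, called after "Emit:" by a JSON object that holds its "method" and its "body". jog_arm: Moves the arm, as the interface text tells. Its arguments: {"type":"object","properties":{"commands":{"type":"array"},"squeeze":{"type":"number"}},"required":["commands"]}

```bash
mkdir -p pics; ls
python3 - <<'E'
from rig import manip
import cv2,numpy as np
np.set_printoptions(precision=4,suppress=True)
print(manip.pinch_z, manip.get_state())
for n in("top","side","wrist"):
    c=manip.get_calibration(n);print(n,c)
    cv2.imwrite(f"pics/{n}0.png",manip.read_camera(n)[:,:,::-1])
E
```

```text
pics
18.700000000000003 {'time': 0.0, 'joints': array([ 1.2481,  0.2647,  1.6054, -0.    ,  1.2737, -0.0369]), 'joint_vel': array([ 0.0002,  0.0006, -0.0021, -0.0004, -0.0003, -0.0005]), 'effort': array([  0.001 , -51.5124, -36.7306,   0.0002,   0.013 ,   0.    ]), 'ee_pos': array([190.081 , 646.9327, 229.9993]), 'tool_rot': array([ 0.1424,  0.9898, -0.0011, -0.0002]), 'contact_force': array([-0.0971, -0.3686, -0.3814]), 'wrist_torque': array([-0.005 , -0.0158,  0.0039]), 'grasp_force': 0.0, 'gripper_width': 0.9986684514780222}
top {'intrinsics': array([[381.7667,   0.    , 323.1237],
       [  0.    , 381.7667, 203.5829],
       [  0.    ,   0.    ,   1.    ]]), 'pose': array([[  -0.0071,    0.9828,   -0.1846,  393.9758],
       [  -0.9998,   -0.0108,   -0.0189,  -13.5801],
       [  -0.0205,    0.1844,    0.9826, 1139.7516],
       [   0.    ,    0.    ,    0.    ,    1.    ]])}
side {'intrinsics': array([[466.8297,   0.    , 318.2033],
       [  0.    , 466.8297, 197.2829],
       [  0.    ,   0.    ,   1.    ]]), 'pose': array([[  -0.9506,    0.1291,   -0.2824,  145.299 ],
       [  -0.3099,   -0.4493,    0.8379, 1338.2531],
       [  -0.0187,    0.884 ,    0.4671,  777.0216],
       [   0.    ,    0.    ,    0.    ,    1.    ]])}
wrist {'intrinsics': array([[304.4911,   0.    , 323.0109],
       [  0.    , 304.4911, 201.357 ],
       [  0.    ,   0.    ,   1.    ]]), 'pose': array([[  0.2818,  -0.91  ,  -0.3041, 112.2366],
       [  0.9595,   0.2666,   0.0914, 670.2504],
       [ -0.0021,  -0.3175,   0.9483, 373.0533],
       [  0.    ,   0.    ,   0.    ,   1.    ]])}
```

View pics/top0.png

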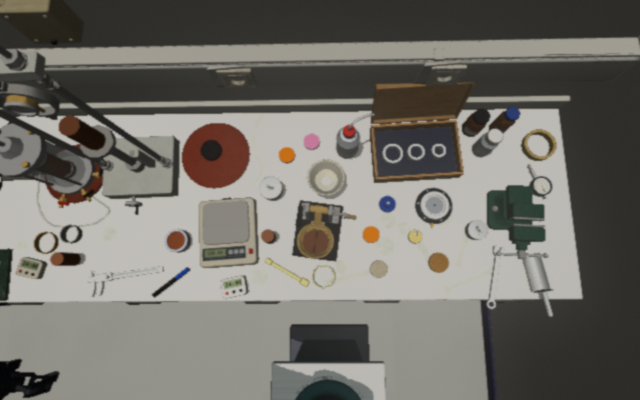

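View pics/side0.png

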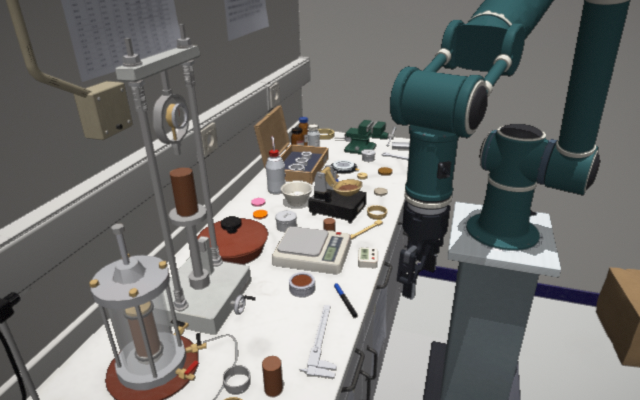

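The top view shows these candidates:
- **Base:** (434,205).
- **Bronze disc:** brownish disc at (438,263). The brown thing at (268,236) is too small, and the clay ring is at (177,240).
- **Clay ring:** (177,240). Rings at (324,276), (45,242), (70,233) and (540,145) are empty.
- **Stone:** grey disc at (378,269). The orange discs at (371,234) and (287,155) and the pink one at (312,141) are decoys.
- **Cap:** blue at (387,204).
- **Tins:** (271,188) and (477,230).
- **Brass weight:** (415,237).

One close crop will check these choices.

```bash
cat > h.py <<'E'
import numpy as np,cv2
from rig import manip
np.set_printoptions(precision=4,suppress=True)
def ray(cal,uv,z):
    K,T=cal["intrinsics"],cal["pose"]
    p=np.linalg.inv(K)@np.array([uv[0],uv[1],1.])
    d=T[:3,:3]@np.array([p[0],-p[1],-p[2]])
    return T[:3,3]+d*(z-T[2,3])/d[2]
def proj(cal,X):
    K,T=cal["intrinsics"],cal["pose"]
    p=T[:3,:3].T@(np.array(X,float)-T[:3,3]);p=K@np.array([p[0],-p[1],-p[2]]);return p[:2]/p[2]
def blobs(mask,amin=60):
    n,l,s,c=cv2.connectedComponentsWithStats(mask.astype(np.uint8))
    return [(s[i,4],s[i,:4],c[i]) for i in range(1,n) if s[i,4]>=amin]
E
python3 - <<'E'
from h import *
im=cv2.imread("pics/top0.png");c=manip.get_calibration("top")
cr=[cv2.resize(im[180:300,360:500],None,fx=4,fy=4,interpolation=cv2.INTER_CUBIC),cv2.resize(im[210:270,145:185],None,fx=4,fy=4,interpolation=cv2.INTER_CUBIC)]
o=np.zeros((480,720,3),np.uint8);o[:,:560]=cr[0];o[:240,560:720]=cr[1];cv2.imwrite("pics/crop1.png",o)
for n,uv,z in(("base",(434,205),20),("bronze",(438,263),12),("ring",(177,240),28),("stone",(378,269),10),("cap",(387,204),24),("weight",(415,237),12),("tin",(477,230),35)):print(n,ray(c,uv,z))
E
```

```text
base [ 596.3961 -320.834    20.    ]
bronze [ 426.6163 -324.2333   12.    ]
ring [498.7774 437.4118  28.    ]
stone [ 410.7775 -150.1813   10.    ]
cap [ 600.1969 -181.4628   24.    ]
weight [ 502.7524 -261.6555   12.    ]
tin [ 519.0958 -435.5408   35.    ]
```

View pics/crop1.png

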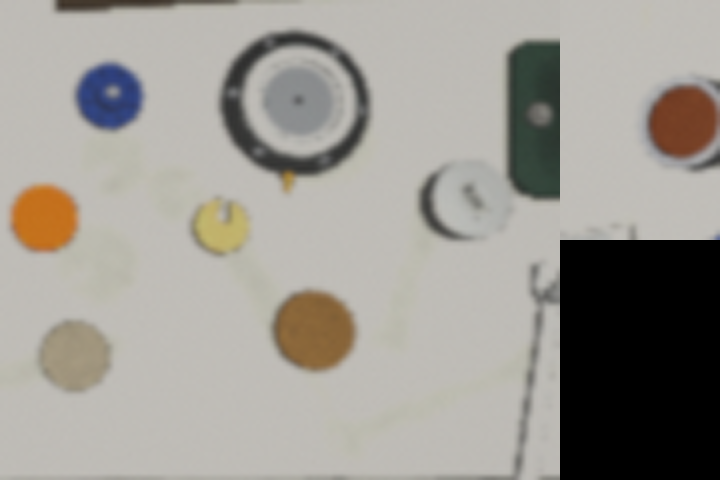

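The crop confirms the choices: base (434,205), bronze disc (438,263), grey stone (378,269), blue cap (387,204) and clay ring (177,240). I'll turn the tool so that x=+Y and y=+X, then travel to above the bronze disc.

Emit:
{"method": "jog_arm", "body": {"commands": [[[0,0,0],[0,0,0.1168],8.54],[[0,0,0],[0,0,0.1168],8.54],[[0,0,0],[0,0,0.1168],8.54],[[0,0,0],[0,0,0.1168],8.54],[[0,0,0],[0,0,0.1168],8.54]], "squeeze": 40}}

```text
time: 0.57
ee_pos: [190.2, 647.3, 230.7]
tool_rot: [0.424, 0.906, -0.0, 0.0]
contact_force: [0.4, -0.3, -0.5]
gripper_width: 0.999
grasp_force: 0.0
```

Emit:
{"method": "jog_arm", "body": {"commands": [[[0,0,0],[0,0,0.1168],8.54],[[0,0,0],[0,0,0.1168],8.54],[[0,0,0],[0,0,0.1168],8.54],[[0,0,0],[0,0,0.1168],8.54],[[0,0,0],[0,0,0.1168],8.54]]}}

```text
time: 0.98
ee_pos: [190.2, 647.3, 230.7]
tool_rot: [0.667, 0.745, -0.0, 0.0]
contact_force: [0.8, 0.5, 0.2]
gripper_width: 1.001
grasp_force: 0.0
```

Emit:
{"method": "jog_arm", "body": {"commands": [[[0,0,0],[0,0,0.1168],8.54],[[-3.2,2.07,0],[0,0,0],8.54],[[-3.2,2.07,0],[0,0,0],8.54],[[-3.2,2.07,0],[0,0,0],8.54],[[-3.2,2.07,0],[0,0,0],8.54]]}}

```text
time: 1.4
ee_pos: [273.4, 518.1, 230.7]
tool_rot: [0.707, 0.708, -0.0, 0.0]
contact_force: [0.5, 0.5, 0.0]
gripper_width: 1.002
grasp_force: 0.0
```

Emit:
{"method": "jog_arm", "body": {"commands": [[[-3.2,2.07,0],[0,0,0],8.54],[[-3.2,2.07,0],[0,0,0],8.54],[[-3.2,2.07,0],[0,0,0],8.54],[[-3.2,2.07,0],[0,0,0],8.54],[[-3.2,2.07,0],[0,0,0],8.54]]}}

```text
time: 1.82
ee_pos: [377.1, 357.9, 231.1]
tool_rot: [0.707, 0.707, -0.0, 0.0]
contact_force: [0.4, 0.1, 0.8]
gripper_width: 1.002
grasp_force: 0.0
```

Emit:
{"method": "jog_arm", "body": {"commands": [[[-3.2,2.07,0],[0,0,0],8.54],[[-3.2,2.07,0],[0,0,0],8.54],[[-3.2,2.07,0],[0,0,0],8.54],[[-3.2,2.07,0],[0,0,0],8.54],[[-3.2,2.07,0],[0,0,0],8.54]]}}

```text
time: 2.23
ee_pos: [480.6, 197.9, 231.2]
tool_rot: [0.707, 0.707, 0.0, -0.0]
contact_force: [0.8, -0.1, 0.2]
gripper_width: 0.994
grasp_force: 0.0
```

Emit:
{"method": "jog_arm", "body": {"commands": [[[-4,-0.4,0],[0,0,0],8.54],[[-4,-0.4,0],[0,0,0],8.54],[[-4,-0.4,0],[0,0,0],8.54],[[-4,-0.4,0],[0,0,0],8.54],[[-4,-0.4,0],[0,0,0],8.54]]}}

```text
time: 2.65
ee_pos: [459.5, -2.1, 231.1]
tool_rot: [0.707, 0.707, -0.0, 0.0]
contact_force: [1.5, -0.3, 0.6]
gripper_width: 1.001
grasp_force: 0.0
```

Emit:
{"method": "jog_arm", "body": {"commands": [[[-4,-0.4,0],[0,0,0],8.54],[[-4,-0.4,0],[0,0,0],8.54],[[-4,-0.4,0],[0,0,0],8.54],[[-4,-0.4,0],[0,0,0],8.54],[[-4,-0.4,0],[0,0,0],8.54]]}}

```text
time: 3.07
ee_pos: [439.4, -202.1, 231.2]
tool_rot: [0.707, 0.707, 0.0, 0.0]
contact_force: [0.9, -0.1, -0.2]
gripper_width: 0.995
grasp_force: 0.0
```

Emit:
{"method": "jog_arm", "body": {"commands": [[[-4,-0.4,0],[0,0,0],8.54],[[-4,-0.4,0],[0,0,0],8.54],[[-4,-0.4,0],[0,0,0],8.54],[[0,0,0],[0,0,0],8.54]]}}

```text
time: 3.4
ee_pos: [427.1, -326.7, 231.2]
tool_rot: [0.709, 0.705, -0.001, 0.001]
contact_force: [0.4, 0.1, 0.2]
gripper_width: 1.002
grasp_force: 0.0
```

Run:
```python
from h import *
c=manip.get_calibration("wrist");im=manip.read_camera("wrist")[:,:,::-1];cv2.imwrite("pics/w1.png",im)
print(manip.get_state()["ee_pos"],c["pose"])
for n,X in(("base",(596,-321,20)),("bronze",(427,-324,12)),("stone",(411,-150,10)),("cap",(600,-181,24))):print(n,proj(c,X))
```

```text
[ 427.3653 -323.5356  230.8982] [[   1.        0.0048    0.0007  427.6763]
 [  -0.0047    0.9473    0.3203 -244.7631]
 [   0.0009   -0.3203    0.9473  373.861 ]
 [   0.        0.        0.        1.    ]]
base [465.6208 165.8404]
bronze [322.5067 167.5713]
stone [306.1228   1.5756]
cap [491.2052  31.6233]
```

View pics/w1.png

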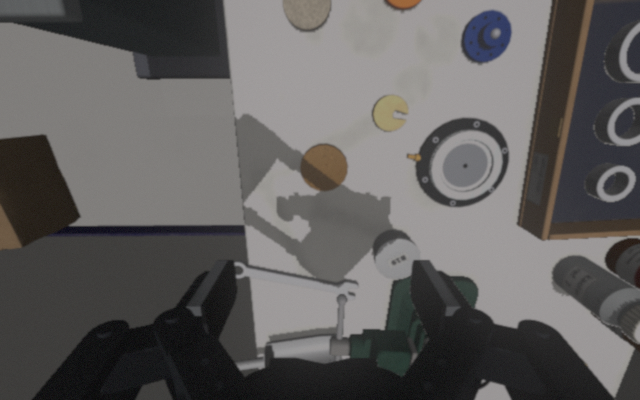

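The wrist view shows the bronze disc at (324,167), the base at (462,163), the cap at (487,37), the stone at (307,8) and the tin at (396,255). All match the top view. Next I'll fit the disc and recess centres.

```bash
cat >> h.py <<'E'
def hsv(im): return cv2.cvtColor(np.ascontiguousarray(im),cv2.COLOR_BGR2HSV)
def ell(mask,near,amin=100,maxd=40):
    """ellipse of the outer contour nearest to a pixel"""
    cs,_=cv2.findContours(mask.astype(np.uint8),cv2.RETR_LIST,cv2.CHAIN_APPROX_NONE)
    best=None
    for k in cs:
        if cv2.contourArea(k)<amin or len(k)<6: continue
        e=cv2.fitEllipse(cv2.convexHull(k)) if len(cv2.convexHull(k))>=5 else cv2.fitEllipse(k)
        d=np.hypot(e[0][0]-near[0],e[0][1]-near[1])
        if d<maxd: best=(best or [])+[(round(d,1),np.round(e[0],2),np.round(e[1],1))]
    return best
E
python3 - <<'E'
from h import *
im=cv2.imread("pics/w1.png");c=manip.get_calibration("wrist");h=hsv(im)
for p in((324,167),(300,167),(463,163),(463,148),(463,142),(463,134),(310,200),(434,140),(487,50),(307,15)):print(p,h[p[1],p[0]],end=' ')
m=cv2.inRange(h,(8,100,40),(22,255,255));E=ell(m,(324,167));print("\nbronze",E)
for e in E: print(ray(c,e[1],12),58*304/ (c["pose"][2,3]-12)*.97)
g=cv2.cvtColor(im,cv2.COLOR_BGR2GRAY)
for t in(50,90,110,130,150,170):print(t,ell(g<t,(463,162),400,12))
E
```

```text
(324, 167) [ 15 109 117] (300, 167) [15 36 84] (463, 163) [120   7 113] (463, 148) [120   9 119] (463, 142) [ 10   5 153] (463, 134) [  0   6 157] (310, 200) [ 23  10 100] (434, 140) [130   7 108] (487, 50) [114 109  89] (307, 15) [ 19  35 137] 
bronze [(np.float64(4.2), array([326.68, 163.71]), array([33.3, 44.7]))]
[ 432.2303 -315.3162   12.    ] 47.26593738146409
50 None
90 [(np.float64(1.4), array([461.66, 161.72]), array([83.7, 95.9]))]
110 [(np.float64(4.2), array([466.28, 164.6 ]), array([67.3, 77.1])), (np.float64(1.7), array([461.34, 161.74]), array([85.4, 97.5]))]
130 [(np.float64(3.4), array([464.78, 164.89]), array([39.9, 46.2])), (np.float64(4.3), array([466.32, 164.72]), array([65.6, 75.8])), (np.float64(3.6), array([459.43, 161.66]), array([ 87.5, 102.2]))]
150 [(np.float64(6.1), array([467.67, 165.85]), array([48.4, 58.4])), (np.float64(4.3), array([466.35, 164.76]), array([63.5, 73.9])), (np.float64(3.6), array([459.38, 161.56]), array([ 90., 104.]))]
170 None
```

Run:
```python
from h import *
im=cv2.imread("pics/w1.png");c=manip.get_calibration("wrist");h=hsv(im)
for s in(60,75):
  m=cv2.inRange(h,(8,s,30),(22,255,255));E=ell(m,(324,167));print("bronze",E)
  for e in E: print(ray(c,e[1],11))
print("boss",ray(c,(466.3,164.7),20),"plate",ray(c,(461.5,161.7),10))
t=cv2.imread("pics/top0.png");ct=manip.get_calibration("top");g=cv2.cvtColor(t,cv2.COLOR_BGR2GRAY);ht=hsv(t)
for th in(90,120,140):
  for e in ell(g<th,(434,205),100,8) or []:print("top base",th,e,ray(ct,e[1],15))
for n,lo,hi,p,z in(("bronze",(8,75,30),(22,255,255),(438,263),12),("cap",(105,100,30),(125,255,255),(387,204),10),("clay",(0,100,30),(15,255,255),(177,240),26)):
  for e in ell(cv2.inRange(ht,lo,hi),p,60,10) or []:print("top",n,e,ray(ct,e[1],z))
```

```text
bronze [(np.float64(0.4), array([323.6 , 167.15]), array([45.8, 46. ]))]
[ 428.5084 -319.7188   11.    ]
bronze [(np.float64(0.4), array([323.62, 166.99]), array([44.9, 45.3]))]
[ 428.5334 -319.522    11.    ]
boss [ 596.6376 -315.6716   20.    ] plate [ 595.0754 -314.0485   10.    ]
top base 90 (np.float64(1.0), array([433.17, 205.57]), array([34.4, 35.7])) [ 595.6024 -319.645    15.    ]
top base 90 (np.float64(8.0), array([430.84, 197.67]), array([384. , 908.3])) [ 619.6674 -314.1609   15.    ]
top base 120 (np.float64(0.4), array([434.37, 204.81]), array([29.1, 30.7])) [ 597.863  -323.3362   15.    ]
top base 120 (np.float64(0.9), array([433.27, 205.56]), array([35.7, 37. ])) [ 595.6294 -319.9429   15.    ]
top base 140 (np.float64(0.5), array([434.45, 204.72]), array([28.3, 29.8])) [ 598.1328 -323.5896   15.    ]
top base 140 (np.float64(0.9), array([433.37, 205.7 ]), array([36.7, 37.5])) [ 595.2027 -320.2134   15.    ]
top bronze (np.float64(0.8), array([438.27, 262.26]), array([18.8, 19.8])) [ 428.7338 -325.1452   12.    ]
top cap (np.float64(0.4), array([386.96, 203.64]), array([14.7, 14.9])) [ 603.8844 -183.4913   10.    ]
top clay (np.float64(1.4), array([175.65, 239.94]), array([15.6, 17.2])) [499.1785 442.2357  26.    ]
```

Emit:
{"method": "jog_arm", "body": {"commands": [[[0.1,0.1,4],[0,0,0],7.2],[[0,0,4],[0,0,0],7.2],[[0,0,4],[0,0,0],7.2],[[0,0,4],[0,0,0],7.2],[[0,0,0],[0,0,0],7.2]]}}

```text
time: 3.87
ee_pos: [423.3, -313.1, 62.7]
tool_rot: [0.707, 0.707, -0.001, -0.008]
contact_force: [-1.2, 1.0, -0.6]
gripper_width: 0.845
grasp_force: 0.0
```

Run:
```python
from h import *
s=manip.get_state();c=manip.get_calibration("wrist");im=manip.read_camera("wrist")[:,:,::-1];cv2.imwrite("pics/w2.png",im)
print(s["ee_pos"],s["gripper_width"]);h=hsv(im)
m=cv2.inRange(h,(8,60,30),(22,255,255));E=ell(m,proj(c,(428.5,-321,11)));print("bronze",E)
for e in E or []: print(ray(c,e[1],11))
print("TCP px",proj(c,s["ee_pos"]))
```

```text
[ 423.3487 -313.1054   62.7278] 0.845259781498524
bronze [(np.float64(4.1), array([330.1 , 239.09]), array([76. , 80.3]))]
[ 428.0485 -324.0645   11.    ]
TCP px [322.426  261.5439]
```

View pics/w2.png

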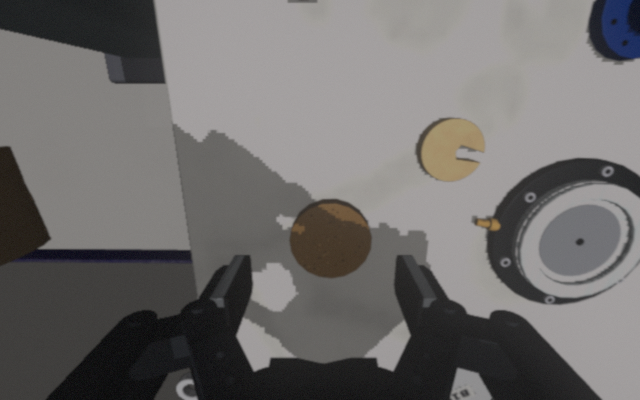

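The picture shows the disc at (330,239), between the fingertips, and the base at (580,240). The TCP is a little off where I commanded it, so I'll hold for two rows and re-read.

Emit:
{"method": "jog_arm", "body": {"commands": [[[0,0,0],[0,0,0],7.2],[[0,0,0],[0,0,0],7.2]]}}

```text
time: 4.08
ee_pos: [431.4, -320.3, 74.3]
tool_rot: [0.707, 0.707, 0.0, 0.002]
contact_force: [0.7, -0.3, 0.0]
gripper_width: 0.84
grasp_force: 0.0
```

Run:
```python
from h import *
s=manip.get_state();c=manip.get_calibration("wrist");im=manip.read_camera("wrist")[:,:,::-1]
print(s["ee_pos"],s["tool_rot"],s["joints"],s["gripper_width"]);h=hsv(im)
m=cv2.inRange(h,(8,60,30),(22,255,255));E=ell(m,proj(c,(428.5,-321,11)));print("bronze",E)
for e in E or []: print(ray(c,e[1],11))
g=cv2.cvtColor(im[:,:,:],cv2.COLOR_BGR2GRAY)
for e in ell(g>150,(580,240),3000,25) or []:print(e,ray(c,e[1],20))
R=c["pose"];print(R)
```

```text
[ 431.3778 -320.3366   74.2816] [0.7068 0.7074 0.0003 0.0023] [-0.6852  0.1552  2.0477  0.0001  0.934  -0.6861] 0.8401085646793457
bronze [(np.float64(3.9), array([317.64, 222.2 ]), array([73.5, 77. ]))]
[ 428.0763 -324.0621   11.    ]
[[   1.        0.0006   -0.0049  430.9183]
 [   0.001     0.9476    0.3195 -238.5103]
 [   0.0048   -0.3195    0.9476  217.0335]
 [   0.        0.        0.        1.    ]]
```

Emit:
{"method": "jog_arm", "body": {"commands": [[[-0.25,-0.1,2],[0,0,0],7.2],[[-0.2,0,2],[0,0,0],7.2],[[0,0,1.5],[0,0,0],7.2],[[0,0,1],[0,0,0],7.2],[[0,0,0],[0,0,0],7.2]]}}

```text
time: 4.55
ee_pos: [428.3, -323.8, 6.4]
tool_rot: [0.707, 0.707, 0.0, -0.0]
contact_force: [-0.2, 1.0, 0.6]
gripper_width: 0.838
grasp_force: 0.0
```

Emit:
{"method": "jog_arm", "body": {"commands": [[[0,0,0.4],[0,0,0],7.2],[[0,0,0.3],[0,0,0],7.2],[[0,0,0],[0,0,0],7.2],[[0,0,0],[0,0,0],7.2],[[0,0,0],[0,0,0],7.2]]}}

```text
time: 4.97
ee_pos: [428.8, -324.2, -0.0]
tool_rot: [0.707, 0.707, 0.0, 0.001]
contact_force: [-0.0, 0.5, 0.2]
gripper_width: 0.845
grasp_force: 0.0
```

Emit:
{"method": "jog_arm", "body": {"commands": [[[0,0,0],[0,0,0],5],[[0,0,0],[0,0,0],5],[[0,0,0],[0,0,0],5],[[0,0,0],[0,0,0],5],[[0,0,0],[0,0,0],5]], "squeeze": 40}}

```text
time: 5.38
ee_pos: [428.7, -324.2, 0.2]
tool_rot: [0.707, 0.707, 0.0, 0.0]
contact_force: [-1.0, 0.6, 5.2]
gripper_width: 0.639
grasp_force: 41.7
```

Emit:
{"method": "jog_arm", "body": {"commands": [[[0,0,0],[0,0,0],5],[[0,0,0],[0,0,0],5],[[0,0,0],[0,0,0],5]]}}

```text
time: 5.63
ee_pos: [428.7, -324.2, 0.2]
tool_rot: [0.707, 0.707, 0.0, 0.0]
contact_force: [-0.9, 0.4, 5.1]
gripper_width: 0.644
grasp_force: 41.7
```

Emit:
{"method": "jog_arm", "body": {"commands": [[[0,0,-1],[0,0,0],5],[[0,0,-2.5],[0,0,0],5],[[0,0,-2.5],[0,0,0],5],[[0,0,-1],[0,0,0],5],[[0,0,0],[0,0,0],5]]}}

```text
time: 6.05
ee_pos: [430.4, -325.6, 72.6]
tool_rot: [0.707, 0.707, 0.0, 0.003]
contact_force: [1.1, -0.8, -0.7]
gripper_width: 0.644
grasp_force: 43.0
```

Emit:
{"method": "jog_arm", "body": {"commands": [[[0,2,0],[0,0,0],5],[[0,3,0],[0,0,0],5],[[0,2,0],[0,0,0],5],[[0,0,0],[0,0,0],5],[[0,0,0],[0,0,0],5]]}}

```text
time: 6.47
ee_pos: [498.2, -323.1, 67.7]
tool_rot: [0.707, 0.708, -0.0, -0.001]
contact_force: [-0.5, -0.4, -1.3]
gripper_width: 0.64
grasp_force: 43.0
```

Run:
```python
from h import *
s=manip.get_state();c=manip.get_calibration("wrist");im=manip.read_camera("wrist")[:,:,::-1];cv2.imwrite("pics/w3.png",im)
print(s["ee_pos"],s["tool_rot"],s["gripper_width"],s["grasp_force"]);h=hsv(im)
p=proj(c,s["ee_pos"]+[0,0,12]);print(p)
m=cv2.inRange(h,(8,60,30),(22,255,255));E=ell(m,p,2000);print("bronze",E)
for e in E or []: print(ray(c,e[1],s["ee_pos"][2]+11))
```

```text
[ 498.1854 -323.107    67.6798] [ 0.7066  0.7076 -0.0003 -0.0011] 0.6402183438630198 43.03831994533539
[322.3719 273.7903]
bronze [(np.float64(4.0), array([323.03, 269.83]), array([107.4, 115.2]))]
[ 498.5062 -321.486    78.6798]
```

View pics/w3.png

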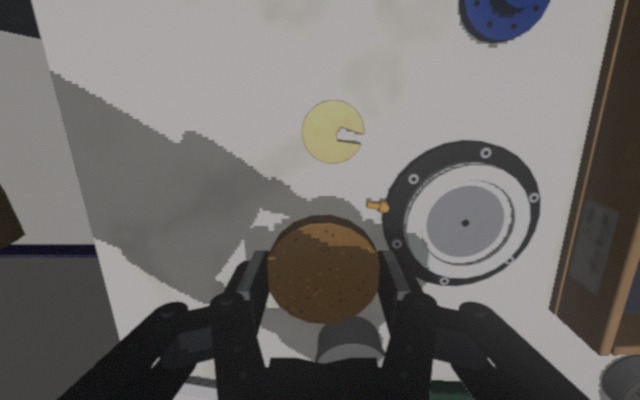

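The disc is level in the grip at (323,270). The base's centre dot is at (465,223).

```bash
cat > base.py <<'E'
from h import *
def look(name=None):
    s=manip.get_state();c=manip.get_calibration("wrist");im=manip.read_camera("wrist")[:,:,::-1]
    if name: cv2.imwrite(f"pics/{name}.png",im)
    print("ee",s["ee_pos"],"rot",s["tool_rot"],"grip",s["gripper_width"],s["grasp_force"]);return s,c,im
E
python3 - <<'E'
from h import *
c=manip.get_calibration("wrist");im=cv2.imread("pics/w3.png");h=hsv(im);g=cv2.cvtColor(im,cv2.COLOR_BGR2GRAY)
print("dot",ray(c,(465,223),15))
for t in(70,110,130,140,150):
  for e in ell(g<t,(465,223),1500,25) or []:print(t,e,ray(c,e[1],15),ray(c,e[1],20))
E
```

```text
dot [ 595.7302 -322.3628   15.    ]
130 (np.float64(2.1), array([464.84, 220.89]), array([66.6, 78.6])) [ 595.3869 -320.7895   15.    ] [ 592.8883 -318.7698   20.    ]
130 (np.float64(4.0), array([468.56, 221.14]), array([110.9, 128.3])) [ 597.984 -320.971   15.   ] [ 595.419  -318.9466   20.    ]
140 (np.float64(2.1), array([464.82, 220.9 ]), array([67.8, 79.7])) [ 595.3742 -320.797    15.    ] [ 592.8759 -318.7771   20.    ]
140 (np.float64(3.6), array([468.05, 221.08]), array([109.3, 128.7])) [ 597.625  -320.9269   15.    ] [ 595.0692 -318.9037   20.    ]
150 (np.float64(2.0), array([464.86, 220.98]), array([68.7, 80.7])) [ 595.4106 -320.8565   15.    ] [ 592.9114 -318.8351   20.    ]
150 (np.float64(3.6), array([468.06, 221.05]), array([108.3, 128.1])) [ 597.6285 -320.9046   15.    ] [ 595.0726 -318.882    20.    ]
```

Emit:
{"method": "jog_arm", "body": {"commands": [[[0.1,3,0],[0,0,0],5],[[0,3,0],[0,0,0],5],[[0,2.5,0],[0,0,0],5],[[0,1.2,0],[0,0,0],5],[[0,0,0],[0,0,0],5]]}}

```text
time: 6.93
ee_pos: [596.5, -322.7, 68.7]
tool_rot: [0.707, 0.707, 0.0, 0.0]
contact_force: [1.0, -0.4, -1.9]
gripper_width: 0.642
grasp_force: 43.1
```

Emit:
{"method": "jog_arm", "body": {"commands": [[[0,0,1],[0,0,0],5],[[0,0,1],[0,0,0],5],[[0,0,0.5],[0,0,0],5],[[0,0,0],[0,0,0],5],[[0,0,0],[0,0,0],5]]}}

```text
time: 7.35
ee_pos: [593.4, -322.4, 42.8]
tool_rot: [0.707, 0.707, -0.0, -0.001]
contact_force: [1.1, 0.3, -0.9]
gripper_width: 0.64
grasp_force: 43.1
```

Run:
```python
from base import *
s,c,im=look("w4");h=hsv(im);g=cv2.cvtColor(np.ascontiguousarray(im),cv2.COLOR_BGR2GRAY);z=s["ee_pos"][2]
p=proj(c,s["ee_pos"]+[0,0,11]);m=cv2.inRange(h,(8,60,30),(22,255,255))
for e in ell(m,p,2000) or []:print("bronze",e,ray(c,e[1],z+11))
print(proj(c,(595.4,-320.5,20)))
cv2.imwrite("pics/w4c.png",cv2.resize(im[120:400,180:470],None,fx=2,fy=2))
```

```text
ee [ 593.4132 -322.403    42.8397] rot [ 0.7073  0.7069 -0.0004 -0.0014] grip 0.6395750190909901 43.11590015888214
bronze (np.float64(3.1), array([323.04, 269.74]), array([107.4, 114.6])) [ 593.7474 -320.6803   53.8397]
[325.8785 239.6335]
```

View pics/w4c.png

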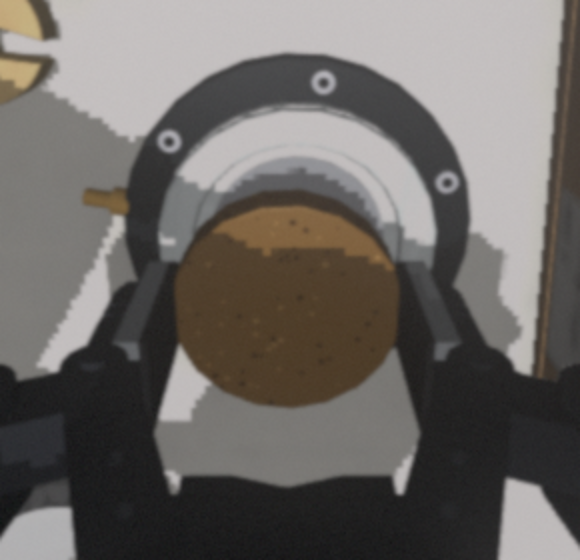

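The disc is at (323,270), level. The base's boss spans columns 259–398 and its top edge is near row 172. I'll let it settle, then measure the base edges from here.

Emit:
{"method": "jog_arm", "body": {"commands": [[[0,0,0],[0,0,0],5],[[0,0,0],[0,0,0],5],[[0,0,0],[0,0,0],5]]}}

```text
time: 7.65
ee_pos: [595.6, -323.1, 45.0]
tool_rot: [0.707, 0.707, 0.0, 0.001]
contact_force: [-0.2, 0.7, -1.3]
gripper_width: 0.64
grasp_force: 43.1
```

```bash
cat >> base.py <<'E'
from scipy.optimize import least_squares
def circ(P,r):
    return least_squares(lambda q:np.hypot(P[:,0]-q[0],P[:,1]-q[1])-r,P.mean(0),loss="soft_l1",f_scale=.5)
def plate(c,im,row0,row1,u0=None):
    """outer edge of the black plate: first strong bright->dark step coming from outside, upper arc, z=10; boss edge dark->bright z=20"""
    g=cv2.GaussianBlur(cv2.cvtColor(np.ascontiguousarray(im),cv2.COLOR_BGR2GRAY),(3,3),0).astype(float);A=[];B=[]
    ctr=proj(c,(595.5,-320.5,15))
    for a in np.radians(np.arange(215,326,3)):
        d=np.array([np.cos(a),np.sin(a)]);r=np.arange(50,130,.5)
        v=np.array([cv2.getRectSubPix(g.astype(np.float32),(1,1),tuple(map(float,ctr+d*q)))[0,0] for q in r]);gr=np.gradient(v)
        dark=np.where(v<75)[0]
        if len(dark)<5: continue
        i=dark[-1];A.append(ray(c,ctr+d*r[min(i+1,len(r)-1)],10)[:2]);j=dark[0];B.append(ray(c,ctr+d*r[max(j-1,0)],20)[:2])
    for P,rad in((A,55),(B,42)):
        q=circ(np.array(P),rad);print("r",rad,"n",len(P),q.x,"med|res|",np.median(abs(q.fun)))
E
python3 - <<'E'
from base import *
s,c,im=look("w5");h=hsv(im);z=s["ee_pos"][2]
p=proj(c,s["ee_pos"]+[0,0,11]);m=cv2.inRange(h,(8,60,30),(22,255,255))
for e in ell(m,p,2000) or []:print("bronze",e,ray(c,e[1],z+11))
plate(c,im,0,0)
E
```

```text
ee [ 595.6456 -323.1037   44.9632] rot [0.7071 0.7071 0.0001 0.0006] grip 0.6402480307284969 43.1164276599884
bronze (np.float64(3.2), array([322.97, 269.68]), array([107.5, 114.6])) [ 595.9124 -321.3457   55.9632]
r 55 n 37 [ 596.5724 -322.5459] med|res| 0.33877745369925094
r 42 n 37 [ 596.614  -319.7325] med|res| 0.2559989872993853
```

Emit:
{"method": "jog_arm", "body": {"commands": [[[0.1,0.07,0],[0,0,0],5],[[0,0,0.8],[0,0,0],5],[[0,0,0.6],[0,0,0],5],[[0,0,0.4],[0,0,0],5],[[0,0,0],[0,0,0],5]]}}

```text
time: 8.12
ee_pos: [594.6, -321.0, 24.1]
tool_rot: [0.707, 0.707, -0.0, -0.002]
contact_force: [0.1, -0.0, -1.8]
gripper_width: 0.64
grasp_force: 43.1
```

Emit:
{"method": "jog_arm", "body": {"commands": [[[0,0,0],[0,0,0],5],[[0,0,0.3],[0,0,0],5],[[0,0,0.2],[0,0,0],5],[[0,0,0],[0,0,0],5],[[0,0,0],[0,0,0],5]]}}

```text
time: 8.53
ee_pos: [595.9, -321.8, 21.2]
tool_rot: [0.707, 0.707, -0.0, -0.0]
contact_force: [0.2, -0.4, -1.3]
gripper_width: 0.641
grasp_force: 43.1
```

Run:
```python
from base import *
s,c,im=look("w6");h=hsv(im);z=s["ee_pos"][2]
p=proj(c,s["ee_pos"]+[0,0,11]);m=cv2.inRange(h,(8,60,30),(22,255,255))
for e in ell(m,p,2000) or []:print("bronze",e,ray(c,e[1],z+11))
plate(c,im,0,0)
cv2.imwrite("pics/w6c.png",cv2.resize(im[120:400,180:470],None,fx=2,fy=2))
```

```text
ee [ 595.9317 -321.788    21.179 ] rot [ 0.7071  0.7072 -0.     -0.0001] grip 0.6411695736719323 43.116406202316284
bronze (np.float64(2.9), array([322.79, 269.93]), array([107.3, 114.6])) [ 596.0916 -320.1712   32.179 ]
r 55 n 37 [ 596.6271 -322.1275] med|res| 0.3489514172538648
r 42 n 37 [ 596.6683 -319.7138] med|res| 0.2894297873316063
```

View pics/w6c.png

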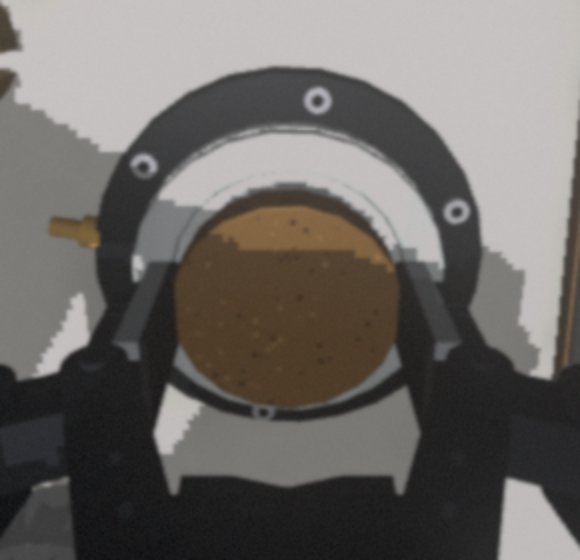

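The boss (crop columns 137–443) surrounds the disc (175–400), so they are centred within about 1 mm. I'll lower it in.

Emit:
{"method": "jog_arm", "body": {"commands": [[[0,0.05,0.2],[0,0,0],5],[[0,0,0.2],[0,0,0],5],[[0,0,0.1],[0,0,0],5],[[0,0,0],[0,0,0],5],[[0,0,0],[0,0,0],5]]}}

```text
time: 9.0
ee_pos: [596.5, -321.8, 16.3]
tool_rot: [0.707, 0.707, -0.0, 0.0]
contact_force: [0.5, -0.2, -1.2]
gripper_width: 0.641
grasp_force: 43.5
```

Emit:
{"method": "jog_arm", "body": {"commands": [[[0,0,0.1],[0,0,0],5],[[0,0,0.1],[0,0,0],5],[[0,0,0],[0,0,0],5],[[0,0,0],[0,0,0],5]]}}

```text
time: 9.33
ee_pos: [596.6, -321.9, 16.2]
tool_rot: [0.707, 0.707, -0.0, 0.0]
contact_force: [-5.0, 2.1, 9.2]
gripper_width: 0.64
grasp_force: 48.9
```

Emit:
{"method": "jog_arm", "body": {"commands": [[[0,0,-0.1],[0,0,0],5],[[0,0,0],[0,0,0],6.6],[[0,0,0],[0,0,0],6.6],[[0,0,0],[0,0,0],6.6],[[0,0,0],[0,0,0],6.6]]}}

```text
time: 9.75
ee_pos: [596.5, -321.8, 15.1]
tool_rot: [0.707, 0.707, -0.0, -0.0]
contact_force: [-0.0, 0.2, -1.1]
gripper_width: 0.77
grasp_force: 0.0
```

Emit:
{"method": "jog_arm", "body": {"commands": [[[0,0,-1],[0,0,0],7],[[0,0,-2],[0,0,0],7.5],[[0,0,-3],[0,0,0],8],[[0,0,-2],[0,0,0],8],[[0,0,0],[0,0,0],8]]}}

```text
time: 10.17
ee_pos: [600.3, -324.0, 102.2]
tool_rot: [0.707, 0.707, 0.001, 0.005]
contact_force: [1.7, -0.2, 1.3]
gripper_width: 0.935
grasp_force: 0.0
```

Emit:
{"method": "jog_arm", "body": {"commands": [[[0,0,0],[0,0,0],8],[[0,0,0],[0,0,0],8]]}}

```text
time: 10.33
ee_pos: [596.2, -321.6, 95.2]
tool_rot: [0.707, 0.707, -0.0, -0.0]
contact_force: [-0.8, 0.7, -1.0]
gripper_width: 0.936
grasp_force: 0.0
```

Run:
```python
from base import *
s,c,im=look("w7");h=hsv(im)
p=proj(c,(596.5,-321,27));print(p);m=cv2.inRange(h,(8,60,30),(22,255,255))
for e in ell(m,p,1000) or []:print("bronze",e,ray(c,e[1],26))
u,v=map(int,p);cv2.imwrite("pics/w7c.png",cv2.resize(im[max(0,v-110):v+110,u-120:u+120],None,fx=2.5,fy=2.5))
```

```text
ee [ 596.1956 -321.6284   95.2201] rot [ 0.707   0.7072 -0.0001 -0.0002] grip 0.9359808928492561 0.0
[322.9444 214.4583]
bronze (np.float64(0.8), array([323.71, 214.57]), array([72.4, 75.5])) [ 597.0716 -321.4714   26.    ]
```

View pics/w7c.png

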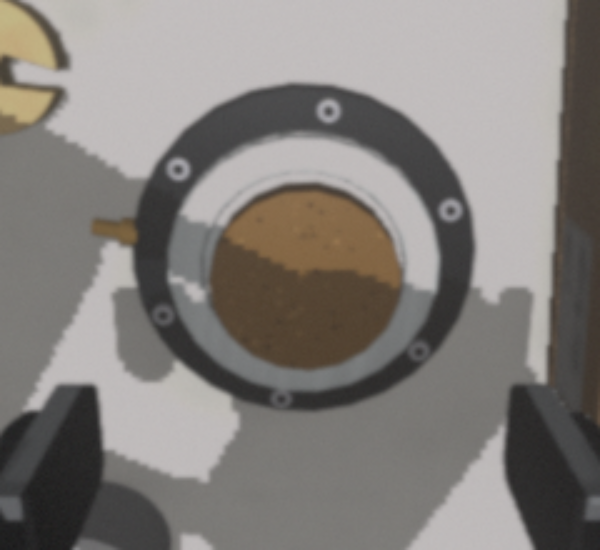

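The disc is seated flat in the recess, with even gaps at crop columns 204–208 and 402–406. Next is the ring: I'll rise and cross to the left.

Emit:
{"method": "jog_arm", "body": {"commands": [[[0,0,-2.5],[0,0,0],8.5],[[0,0,-4],[0,0,0],8.5],[[0,0,-4],[0,0,0],8.5],[[0,0,-2.5],[0,0,0],8.5],[[4,-0.5,0],[0,0,0],8.5]]}}

```text
time: 10.8
ee_pos: [595.1, -288.7, 232.0]
tool_rot: [0.709, 0.706, 0.0, 0.007]
contact_force: [2.2, 0.9, 1.6]
gripper_width: 0.995
grasp_force: 0.0
```

Emit:
{"method": "jog_arm", "body": {"commands": [[[4,-0.5,0],[0,0,0],8.5],[[4,-0.5,0],[0,0,0],8.5],[[4,-0.5,0],[0,0,0],8.5],[[4,-0.5,0],[0,0,0],8.5],[[4,-0.5,0],[0,0,0],8.5]]}}

```text
time: 11.22
ee_pos: [564.7, -79.9, 223.3]
tool_rot: [0.707, 0.707, -0.001, -0.001]
contact_force: [0.8, 0.5, -0.5]
gripper_width: 0.995
grasp_force: 0.0
```

Emit:
{"method": "jog_arm", "body": {"commands": [[[4,-0.5,0],[0,0,0],8.5],[[4,-0.5,0],[0,0,0],8.5],[[4,-0.5,0],[0,0,0],8.5],[[4,-0.5,0],[0,0,0],8.5],[[4,-0.5,0],[0,0,0],8.5]]}}

```text
time: 11.63
ee_pos: [539.7, 119.8, 223.4]
tool_rot: [0.707, 0.707, -0.001, -0.001]
contact_force: [0.2, 0.1, 0.8]
gripper_width: 1.002
grasp_force: 0.0
```

Emit:
{"method": "jog_arm", "body": {"commands": [[[4,-0.5,0],[0,0,0],8.5],[[4,-0.5,0],[0,0,0],8.5],[[4,-0.5,0],[0,0,0],8.5],[[4,-0.5,0],[0,0,0],8.5],[[4,-0.5,0],[0,0,0],8.5]]}}

```text
time: 12.05
ee_pos: [514.8, 319.6, 223.3]
tool_rot: [0.707, 0.707, -0.002, -0.0]
contact_force: [1.3, 0.3, -0.2]
gripper_width: 0.995
grasp_force: 0.0
```

Emit:
{"method": "jog_arm", "body": {"commands": [[[4,-0.5,0],[0,0,0],8.5],[[3,-0.5,0],[0,0,0],8.5],[[1.4,-0.3,0],[0,0,0],8.5],[[0,0,0],[0,0,0],8.5],[[0,0,0],[0,0,0],8.5]]}}

```text
time: 12.47
ee_pos: [502.5, 401.8, 223.5]
tool_rot: [0.706, 0.708, -0.002, 0.0]
contact_force: [-0.1, -0.6, -0.4]
gripper_width: 0.996
grasp_force: 0.0
```

Emit:
{"method": "jog_arm", "body": {"commands": [[[0,0,3],[0,0,0],8.5],[[0,0,4],[0,0,0],8.5],[[0,0,3],[0,0,0],8.5],[[0,0,0],[0,0,0],8.5],[[0,0,0],[0,0,0],8.5]]}}

```text
time: 12.88
ee_pos: [502.1, 399.1, 122.8]
tool_rot: [0.708, 0.707, -0.003, -0.0]
contact_force: [-0.1, 0.0, 0.9]
gripper_width: 0.997
grasp_force: 0.0
```

Run:
```python
from base import *
s,c,im=look("w8");h=hsv(im)
p=proj(c,(499,442,26));print(p)
for lo in(80,110,140):
  m=cv2.inRange(h,(0,lo,25),(15,255,255))
  for e in ell(m,p,500,60) or []:print("clay",e,ray(c,e[1],26))
```

```text
ee [502.0993 399.1027 122.8066] rot [ 0.7077  0.7065 -0.0032 -0.0003] grip 0.9973107732083818 0.0
[319.0844 150.7556]
clay (np.float64(1.9), array([317.73, 149.48]), array([66.1, 66.8])) [497.9424 443.0018  26.    ]
```

View pics/w8.png

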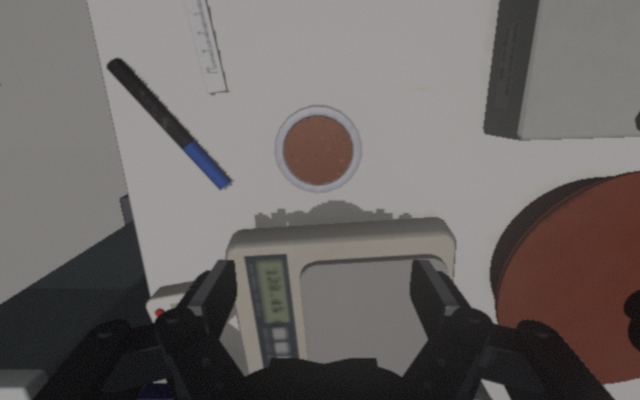

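The ring is at (318,149) with clay radius about 33 px, which confirms it. I'll move over it and descend.

Emit:
{"method": "jog_arm", "body": {"commands": [[[2,-0.2,0],[0,0,0],8.5],[[2.4,-0.2,0],[0,0,0],8.5],[[0,0,2.5],[0,0,0],8.5],[[0,0,2.5],[0,0,0],8.5],[[0,0,0],[0,0,0],8.5]]}}

```text
time: 13.35
ee_pos: [498.6, 445.2, 73.9]
tool_rot: [0.707, 0.707, -0.001, -0.0]
contact_force: [-1.1, -1.4, -1.1]
gripper_width: 0.996
grasp_force: 0.0
```

Emit:
{"method": "jog_arm", "body": {"commands": [[[0,0,0],[0,0,0],8.5],[[0,0,0],[0,0,0],8.5],[[0,0,0],[0,0,0],8.5]]}}

```text
time: 13.6
ee_pos: [501.2, 447.1, 78.5]
tool_rot: [0.707, 0.707, 0.002, 0.0]
contact_force: [-0.1, -0.1, 1.0]
gripper_width: 0.998
grasp_force: 0.0
```

Run:
```python
from base import *
s,c,im=look("w9");h=hsv(im)
p=proj(c,(499,442,26));print(p)
for lo in(80,110):
  m=cv2.inRange(h,(0,lo,25),(15,255,255))
  for e in ell(m,p,500,60) or []:print("clay",e,ray(c,e[1],26))
```

```text
ee [501.2022 447.135   78.5019] rot [0.7072 0.707  0.0024 0.0003] grip 0.9978810048313791 0.0
[319.048  230.4348]
clay (np.float64(2.3), array([316.9 , 229.51]), array([68. , 73.6])) [497.503 442.706  26.   ]
```

Emit:
{"method": "jog_arm", "body": {"commands": [[[0,0,1],[0,0,0],8.5],[[0,0,1.5],[0,0,0],8.5],[[0,0,1.5],[0,0,0],8.5],[[0,0,0.5],[0,0,0],8.5],[[0,0,0],[0,0,0],8.5]]}}

```text
time: 14.07
ee_pos: [497.0, 444.2, 26.2]
tool_rot: [0.707, 0.707, -0.003, -0.0]
contact_force: [-0.9, 0.5, -0.2]
gripper_width: 0.996
grasp_force: 0.0
```

Emit:
{"method": "jog_arm", "body": {"commands": [[[0,0,0],[0,0,0],8.5],[[0,0,0],[0,0,0],8.5],[[0,0,0],[0,0,0],8.5]]}}

```text
time: 14.32
ee_pos: [499.8, 446.6, 30.9]
tool_rot: [0.707, 0.707, 0.001, 0.0]
contact_force: [0.5, -0.3, 0.5]
gripper_width: 0.995
grasp_force: 0.0
```

Emit:
{"method": "jog_arm", "body": {"commands": [[[-0.2,-0.1,0.8],[0,0,0],8.5],[[0,0,1],[0,0,0],8.5],[[0,0,0.6],[0,0,0],8.5],[[0,0,0.3],[0,0,0],8.5],[[0,0,0],[0,0,0],8.5]]}}

```text
time: 14.73
ee_pos: [497.3, 443.3, 1.5]
tool_rot: [0.707, 0.707, -0.001, -0.0]
contact_force: [0.3, -1.1, -0.9]
gripper_width: 0.993
grasp_force: 0.0
```

Emit:
{"method": "jog_arm", "body": {"commands": [[[0,0,0],[0,0,0],8.5],[[0,0,0],[0,0,0],8.5],[[0,0,0],[0,0,0],8.5]]}}

```text
time: 14.98
ee_pos: [498.7, 444.5, 3.7]
tool_rot: [0.707, 0.707, 0.0, 0.0]
contact_force: [1.4, -0.1, 0.0]
gripper_width: 0.993
grasp_force: 0.0
```

Run:
```python
from base import *
s,c,im=look("w10");h=hsv(im)
p=proj(c,(499,442,26));print(p)
m=cv2.inRange(h,(0,90,25),(15,255,255))
for e in ell(m,p,500,60) or []:print("clay",e,ray(c,e[1],26))
```

```text
ee [498.677 444.467   3.7  ] rot [0.707  0.7072 0.0004 0.0001] grip 0.9932447936326192 0.0
[323.1183 290.5613]
clay (np.float64(3.7), array([319.54, 289.47]), array([ 95.5, 112.9])) [497.3442 442.5913  26.    ]
```

Emit:
{"method": "jog_arm", "body": {"commands": [[[-0.15,-0.1,0.1],[0,0,0],8.5],[[0,0,0],[0,0,0],8.5],[[0,0,0],[0,0,0],6],[[0,0,0],[0,0,0],6],[[0,0,0],[0,0,0],6]], "squeeze": 60}}

```text
time: 15.45
ee_pos: [497.8, 443.0, 3.0]
tool_rot: [0.707, 0.707, 0.001, 0.0]
contact_force: [0.7, -1.0, 3.5]
gripper_width: 0.776
grasp_force: 67.9
```

Emit:
{"method": "jog_arm", "body": {"commands": [[[0,0,0],[0,0,0],6],[[0,0,0],[0,0,0],6],[[0,0,0],[0,0,0],6],[[0,0,0],[0,0,0],6]]}}

```text
time: 15.78
ee_pos: [497.8, 443.0, 3.0]
tool_rot: [0.707, 0.707, 0.001, 0.0]
contact_force: [-0.8, 0.3, 5.3]
gripper_width: 0.774
grasp_force: 67.9
```

Emit:
{"method": "jog_arm", "body": {"commands": [[[0,0,-1],[0,0,0],6],[[0,0,-2],[0,0,0],6],[[0,0,-2],[0,0,0],6],[[0,0,-1],[0,0,0],6],[[0,0,0],[0,0,0],6]]}}

```text
time: 16.2
ee_pos: [498.8, 443.9, 65.1]
tool_rot: [0.707, 0.707, 0.002, 0.0]
contact_force: [1.0, 0.3, -1.7]
gripper_width: 0.774
grasp_force: 67.5
```

Emit:
{"method": "jog_arm", "body": {"commands": [[[0,0,0],[0,0,0],6],[[0,0,0],[0,0,0],6],[[0,0,0],[0,0,0],6]]}}

```text
time: 16.45
ee_pos: [496.2, 441.7, 60.4]
tool_rot: [0.707, 0.707, -0.002, -0.0]
contact_force: [-0.5, -0.1, -3.1]
gripper_width: 0.777
grasp_force: 67.5
```

Run:
```python
from base import *
s,c,im=look("w11");h=hsv(im)
p=proj(c,s["ee_pos"]+[0,0,23]);print(p)
m=cv2.inRange(h,(0,90,25),(15,255,255))
for e in ell(m,p,500,60) or []:print("clay",e,ray(c,e[1],s["ee_pos"][2]+23)-s["ee_pos"])
cv2.imwrite("pics/w11c.png",cv2.resize(im[150:400,180:470],None,fx=1.7,fy=1.7))
```

```text
ee [496.1739 441.7058  60.3587] rot [ 0.707   0.7072 -0.0016 -0.0001] grip 0.7765555582083172 67.48215832281858
[322.3194 286.9673]
clay (np.float64(0.6), array([322.85, 286.66]), array([ 96.9, 114.6])) [ 0.2433  0.1644 23.    ]
```

View pics/w11c.png

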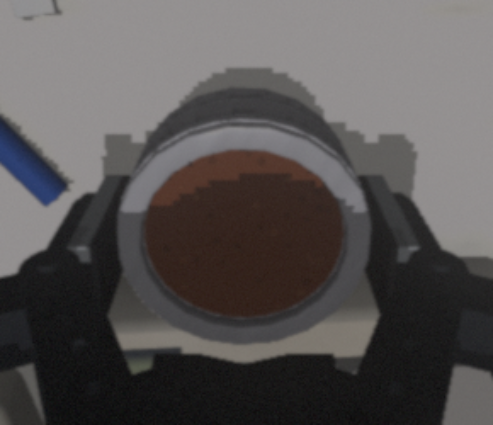

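The ring is held level, clay centre at (323,287). I'll carry it over to the base.

Emit:
{"method": "jog_arm", "body": {"commands": [[[0,0,-2],[0,0,0],6],[[0,0,-4],[0,0,0],6],[[0,0,-4],[0,0,0],6],[[-2,0.25,-3],[0,0,0],6],[[-4,0.51,0],[0,0,0],6]]}}

```text
time: 16.92
ee_pos: [508.6, 388.6, 200.9]
tool_rot: [0.706, 0.709, 0.008, 0.0]
contact_force: [2.0, 0.4, -1.1]
gripper_width: 0.772
grasp_force: 68.2
```

Emit:
{"method": "jog_arm", "body": {"commands": [[[-4,0.51,0],[0,0,0],6],[[-4,0.51,0],[0,0,0],6],[[-4,0.51,0],[0,0,0],6],[[-4,0.51,0],[0,0,0],6],[[-4,0.51,0],[0,0,0],6]]}}

```text
time: 17.33
ee_pos: [529.7, 180.7, 191.3]
tool_rot: [0.707, 0.707, -0.001, -0.0]
contact_force: [1.3, 0.2, -2.7]
gripper_width: 0.776
grasp_force: 68.2
```

Emit:
{"method": "jog_arm", "body": {"commands": [[[-4,0.51,0],[0,0,0],6],[[-4,0.51,0],[0,0,0],6],[[-4,0.51,0],[0,0,0],6],[[-4,0.51,0],[0,0,0],6],[[-4,0.51,0],[0,0,0],6]]}}

```text
time: 17.75
ee_pos: [555.3, -19.2, 191.4]
tool_rot: [0.707, 0.707, -0.0, -0.001]
contact_force: [1.1, -0.2, -2.7]
gripper_width: 0.773
grasp_force: 68.2
```

Emit:
{"method": "jog_arm", "body": {"commands": [[[-4,0.51,0],[0,0,0],6],[[-4,0.51,0],[0,0,0],6],[[-4,0.51,0],[0,0,0],6],[[-4,0.51,0],[0,0,0],6],[[-4,0.51,0],[0,0,0],6]]}}

```text
time: 18.17
ee_pos: [580.8, -219.1, 191.1]
tool_rot: [0.707, 0.707, -0.0, -0.001]
contact_force: [0.4, 0.7, -1.9]
gripper_width: 0.77
grasp_force: 68.2
```

Emit:
{"method": "jog_arm", "body": {"commands": [[[-4,0.51,0],[0,0,0],6],[[-3.5,0.45,0],[0,0,0],6],[[-2,0.3,0],[0,0,0],6],[[0,0,0],[0,0,0],6],[[0,0,0],[0,0,0],6]]}}

```text
time: 18.58
ee_pos: [593.4, -313.3, 190.7]
tool_rot: [0.708, 0.706, -0.0, -0.001]
contact_force: [-0.4, 1.0, -2.3]
gripper_width: 0.775
grasp_force: 68.0
```

Emit:
{"method": "jog_arm", "body": {"commands": [[[0,0,0],[0,0,0],6],[[0,0,0],[0,0,0],6],[[0,0,0],[0,0,0],6],[[0,0,0],[0,0,0],6],[[0,0,0],[0,0,0],6]]}}

```text
time: 19.0
ee_pos: [594.3, -311.4, 192.5]
tool_rot: [0.707, 0.708, 0.0, 0.0]
contact_force: [-0.2, 0.8, -3.1]
gripper_width: 0.77
grasp_force: 68.0
```

Emit:
{"method": "jog_arm", "body": {"commands": [[[-0.5,0.1,2],[0,0,0],6],[[-0.5,0.15,4],[0,0,0],6],[[0,0,4],[0,0,0],6],[[0,0,2.5],[0,0,0],6],[[0,0,0],[0,0,0],6]]}}

```text
time: 19.42
ee_pos: [591.5, -318.8, 59.4]
tool_rot: [0.707, 0.707, -0.002, -0.007]
contact_force: [-3.0, 1.7, -3.7]
gripper_width: 0.775
grasp_force: 68.1
```

Emit:
{"method": "jog_arm", "body": {"commands": [[[0,0,0],[0,0,0],6],[[0,0,0],[0,0,0],6],[[0,0,0],[0,0,0],6],[[0,0,0],[0,0,0],6],[[0,0,0],[0,0,0],6]]}}

```text
time: 19.83
ee_pos: [598.3, -323.2, 70.0]
tool_rot: [0.707, 0.707, 0.001, 0.002]
contact_force: [0.3, 0.3, -2.9]
gripper_width: 0.774
grasp_force: 68.1
```

Run:
```python
from base import *
s,c,im=look("w12");h=hsv(im)
p=proj(c,s["ee_pos"]+[0,0,23])
m=cv2.inRange(h,(0,90,15),(15,255,255))
for e in ell(m,p,500,60) or []:print("clay",e,ray(c,e[1],s["ee_pos"][2]+23)-s["ee_pos"])
plate(c,im,0,0)
```

```text
ee [ 598.293  -323.1626   70.0384] rot [0.707  0.7072 0.0005 0.0021] grip 0.7744921925655921 68.07234564330429
clay (np.float64(0.6), array([322.95, 286.47]), array([ 96.7, 114.5])) [ 0.1553  0.2543 23.    ]
r 55 n 17 [ 596.182  -324.8916] med|res| 0.7500921531499003
r 42 n 17 [ 596.6984 -319.6254] med|res| 0.2164756064908815
```

Emit:
{"method": "jog_arm", "body": {"commands": [[[0,0,0.8],[0,0,0],6],[[0,0,1],[0,0,0],6],[[0,0,0.7],[0,0,0],6],[[0,0,0.3],[0,0,0],6],[[0,0,0],[0,0,0],6]]}}

```text
time: 20.3
ee_pos: [595.1, -321.4, 36.8]
tool_rot: [0.707, 0.707, -0.001, -0.002]
contact_force: [-0.6, 0.8, -3.6]
gripper_width: 0.773
grasp_force: 68.1
```

Emit:
{"method": "jog_arm", "body": {"commands": [[[0,0,0],[0,0,0],6],[[0,0,0],[0,0,0],6],[[0,0,0],[0,0,0],6],[[0,0,0],[0,0,0],6],[[0,0,0],[0,0,0],6]]}}

```text
time: 20.72
ee_pos: [597.0, -322.5, 39.8]
tool_rot: [0.707, 0.707, 0.0, 0.0]
contact_force: [-0.6, 0.3, -2.1]
gripper_width: 0.773
grasp_force: 68.1
```

Run:
```python
from base import *
s,c,im=look("w13");h=hsv(im)
p=proj(c,s["ee_pos"]+[0,0,23])
m=cv2.inRange(h,(0,90,15),(15,255,255))
for e in ell(m,p,500,60) or []:print("clay",e,ray(c,e[1],s["ee_pos"][2]+23)-s["ee_pos"])
plate(c,im,0,0)
cv2.imwrite("pics/w13c.png",cv2.resize(im[100:400,180:470],None,fx=1.7,fy=1.7))
```

```text
ee [ 597.0482 -322.4945   39.8069] rot [0.707  0.7072 0.0001 0.0004] grip 0.773349362238627 68.09403501916677
clay (np.float64(0.6), array([322.99, 286.5 ]), array([ 96.8, 114.5])) [ 0.2144  0.2287 23.    ]
r 55 n 37 [ 596.5965 -322.4883] med|res| 0.4053110891627796
r 42 n 37 [ 596.6774 -319.7232] med|res| 0.23441017107603557
```

View pics/w13c.png

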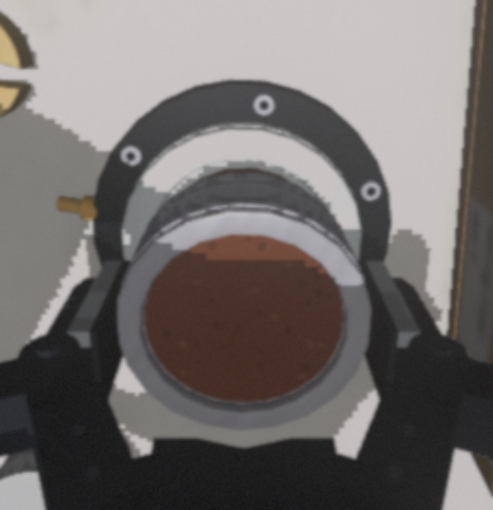

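The ring is over the base, its clay centre at (323,286). I estimate the ring is about 1 mm toward +Y of the disc, so I'll shift -1 mm in Y and descend slowly while watching the force. A misfit would stop the TCP near z=30; seated is near 24.

Emit:
{"method": "jog_arm", "body": {"commands": [[[-0.1,0,0.3],[0,0,0],6],[[0,0,0.4],[0,0,0],6],[[0,0,0.1],[0,0,0],6],[[0,0,0],[0,0,0],6],[[0,0,0],[0,0,0],6]]}}

```text
time: 21.18
ee_pos: [596.4, -323.1, 30.8]
tool_rot: [0.707, 0.707, -0.0, -0.0]
contact_force: [0.4, -0.1, -3.2]
gripper_width: 0.771
grasp_force: 68.1
```

Emit:
{"method": "jog_arm", "body": {"commands": [[[0,0,0.1],[0,0,0],6],[[0,0,0.1],[0,0,0],6],[[0,0,0.1],[0,0,0],6],[[0,0,0],[0,0,0],6],[[0,0,0],[0,0,0],6]]}}

```text
time: 21.6
ee_pos: [596.6, -323.3, 28.2]
tool_rot: [0.707, 0.707, -0.0, -0.0]
contact_force: [0.7, 0.6, -1.7]
gripper_width: 0.77
grasp_force: 68.1
```

Emit:
{"method": "jog_arm", "body": {"commands": [[[0,0,0.1],[0,0,0],6],[[0,0,0.1],[0,0,0],6],[[0,0,0.1],[0,0,0],6],[[0,0,0],[0,0,0],6],[[0,0,0],[0,0,0],6]]}}

```text
time: 22.02
ee_pos: [596.5, -323.2, 25.1]
tool_rot: [0.707, 0.707, -0.0, -0.0]
contact_force: [0.1, -0.1, -1.9]
gripper_width: 0.772
grasp_force: 68.1
```

Emit:
{"method": "jog_arm", "body": {"commands": [[[0,0,0.1],[0,0,0],6],[[0,0,0],[0,0,0],6],[[0,0,0],[0,0,0],6]]}}

```text
time: 22.27
ee_pos: [596.6, -323.3, 24.2]
tool_rot: [0.707, 0.707, -0.0, -0.0]
contact_force: [0.5, 0.2, -2.3]
gripper_width: 0.771
grasp_force: 68.1
```

Still no resistance at 24.2, so the ring is almost seated. I'll go 1 mm further, then release.

Emit:
{"method": "jog_arm", "body": {"commands": [[[0,0,0.05],[0,0,0],6],[[0,0,0.05],[0,0,0],6],[[0,0,0],[0,0,0],6],[[0,0,0],[0,0,0],6]]}}

```text
time: 22.6
ee_pos: [596.8, -323.4, 24.0]
tool_rot: [0.707, 0.707, 0.0, 0.0]
contact_force: [-3.2, 1.5, 4.1]
gripper_width: 0.774
grasp_force: 68.8
```

Emit:
{"method": "jog_arm", "body": {"commands": [[[0,0,0],[0,0,0],7.6],[[0,0,0],[0,0,0],7.6],[[0,0,0],[0,0,0],7.6],[[0,0,0],[0,0,0],8.2],[[0,0,0],[0,0,0],8.2]]}}

```text
time: 23.02
ee_pos: [596.8, -323.4, 23.3]
tool_rot: [0.707, 0.707, 0.0, 0.0]
contact_force: [0.0, 0.3, -0.2]
gripper_width: 0.959
grasp_force: 0.0
```

Emit:
{"method": "jog_arm", "body": {"commands": [[[0,0,-1.5],[0,0,0],8.2],[[0,0,-3],[0,0,0],8.2],[[0,0,-3],[0,0,0],8.2],[[0,0,-2],[0,0,0],8.2],[[0,0,0],[0,0,0],8.2]]}}

```text
time: 23.43
ee_pos: [600.7, -325.6, 126.3]
tool_rot: [0.707, 0.707, 0.001, 0.006]
contact_force: [1.0, -0.8, 0.9]
gripper_width: 0.961
grasp_force: 0.0
```

Emit:
{"method": "jog_arm", "body": {"commands": [[[0,0,0],[0,0,0],8.2],[[0,0,0],[0,0,0],8.2],[[0,0,0],[0,0,0],8.2]]}}

```text
time: 23.68
ee_pos: [595.6, -322.7, 116.9]
tool_rot: [0.707, 0.707, -0.0, -0.001]
contact_force: [-0.2, 0.5, -0.5]
gripper_width: 0.959
grasp_force: 0.0
```

Run:
```python
from base import *
s,c,im=look("w14");h=hsv(im)
p=proj(c,(596.7,-322,47))
m=cv2.inRange(h,(0,90,15),(15,255,255))
for e in ell(m,p,500,60) or []:print("clay",e,ray(c,e[1],47),"expected px width",54*304.5/((c["pose"][:3,2]@(c["pose"][:3,3]-[596.7,-322,47]))))
u,v=map(int,p);cv2.imwrite("pics/w14c.png",cv2.resize(im[max(0,v-110):v+110,u-120:u+120],None,fx=2.5,fy=2.5))
```

```text
ee [ 595.595  -322.6684  116.9081] rot [ 0.707   0.7072 -0.0003 -0.0013] grip 0.9585074692329069 0.0
clay (np.float64(2.6), array([326.74, 213.74]), array([60. , 67.4])) [ 598.6134 -322.0113   47.    ] expected px width 72.27306672682684
```

View pics/w14c.png

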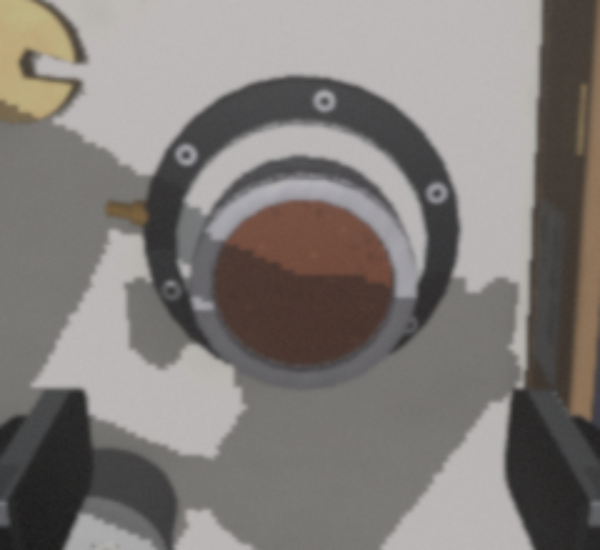

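The ring is seated and level, with its rim concentric in the crop at columns 192–417. Next is the stone.

Emit:
{"method": "jog_arm", "body": {"commands": [[[2.47,-2.66,0],[0,0,0],7.5],[[2.47,-2.66,0],[0,0,0],7],[[2.47,-2.66,0],[0,0,0],7],[[2.47,-2.66,0],[0,0,0],7],[[2.47,-2.66,0],[0,0,0],7]]}}

```text
time: 24.15
ee_pos: [461.2, -198.3, 116.5]
tool_rot: [0.707, 0.707, -0.001, -0.002]
contact_force: [0.4, 0.2, 0.3]
gripper_width: 0.82
grasp_force: 0.0
```

Emit:
{"method": "jog_arm", "body": {"commands": [[[2.47,-2.66,0],[0,0,0],7],[[2.47,-2.66,0],[0,0,0],7],[[0,0,2],[0,0,0],6.6],[[0,0,2],[0,0,0],6.6],[[0,0,0],[0,0,0],6.6]]}}

```text
time: 24.57
ee_pos: [406.3, -148.3, 74.4]
tool_rot: [0.707, 0.707, -0.001, -0.004]
contact_force: [-0.6, 0.8, -0.7]
gripper_width: 0.773
grasp_force: 0.0
```

Emit:
{"method": "jog_arm", "body": {"commands": [[[0,0,0],[0,0,0],6.6],[[0,0,0],[0,0,0],6.6],[[0,0,0],[0,0,0],6.6],[[0,0,0],[0,0,0],6.6],[[0,0,0],[0,0,0],6.6]]}}

```text
time: 24.98
ee_pos: [411.3, -150.9, 79.0]
tool_rot: [0.707, 0.707, 0.0, 0.001]
contact_force: [-0.4, -0.8, -0.5]
gripper_width: 0.772
grasp_force: 0.0
```

Run:
```python
from base import *
s,c,im=look("w15");h=hsv(im)
p=proj(c,(411,-150,10));print(p)
u,v=map(int,p)
print([tuple(h[min(399,max(0,v+d)),u]) for d in(-70,-30,0,30,70)])
for lo in(25,30,40):
  m=cv2.inRange(h,(10,lo,40),(30,130,220))
  for e in ell(m,p,1500,40) or []:print("stone",lo,e,ray(c,e[1],10))
cv2.imwrite("pics/w15s.png",im)
```

```text
ee [ 411.2672 -150.9291   79.0148] rot [0.7071 0.7071 0.0002 0.0006] grip 0.7718461168279283 0.0
[322.021  213.6518]
[(np.uint8(0), np.uint8(5), np.uint8(157)), (np.uint8(16), np.uint8(37), np.uint8(116)), (np.uint8(20), np.uint8(34), np.uint8(91)), (np.uint8(16), np.uint8(37), np.uint8(76)), (np.uint8(30), np.uint8(10), np.uint8(99))]
stone 25 (np.float64(0.8), array([321.78, 212.9 ]), array([63.3, 65.5])) [ 410.8214 -149.4024   10.    ]
stone 30 (np.float64(0.8), array([321.93, 212.88]), array([62.4, 64.9])) [ 410.9329 -149.3866   10.    ]
```

Emit:
{"method": "jog_arm", "body": {"commands": [[[0.08,0,1.5],[0,0,0],6.6],[[0,0,2],[0,0,0],6.6],[[0,0,2],[0,0,0],6.6],[[0,0,1],[0,0,0],6.6],[[0,0,0.5],[0,0,0],6.6]]}}

```text
time: 25.45
ee_pos: [409.3, -149.2, 6.9]
tool_rot: [0.707, 0.707, -0.001, -0.001]
contact_force: [0.1, -0.2, -0.3]
gripper_width: 0.772
grasp_force: 0.0
```

Emit:
{"method": "jog_arm", "body": {"commands": [[[0,0,0.2],[0,0,0],6.6],[[0,0,0],[0,0,0],6.6],[[0,0,0],[0,0,0],6.6],[[0,0,0],[0,0,0],6.6],[[0,0,0],[0,0,0],6.6]]}}

```text
time: 25.87
ee_pos: [411.3, -150.0, 7.2]
tool_rot: [0.707, 0.707, 0.0, 0.001]
contact_force: [-0.8, 0.7, -0.6]
gripper_width: 0.776
grasp_force: 0.0
```

Emit:
{"method": "jog_arm", "body": {"commands": [[[0,0,0.3],[0,0,0],6.6],[[0,0,0.15],[0,0,0],6.6],[[0,0,0],[0,0,0],6.6],[[0,0,0],[0,0,0],4.2],[[0,0,0],[0,0,0],4.2]], "squeeze": 40}}

```text
time: 26.28
ee_pos: [410.5, -149.7, 2.1]
tool_rot: [0.707, 0.707, -0.0, -0.0]
contact_force: [-1.0, 1.4, 3.1]
gripper_width: 0.559
grasp_force: 40.7
```

Emit:
{"method": "jog_arm", "body": {"commands": [[[0,0,0],[0,0,0],4.2],[[0,0,0],[0,0,0],4.2],[[0,0,0],[0,0,0],4.2],[[0,0,0],[0,0,0],4.2],[[0,0,0],[0,0,0],4.2]]}}

```text
time: 26.7
ee_pos: [410.4, -149.6, 2.1]
tool_rot: [0.707, 0.707, -0.0, -0.0]
contact_force: [-2.0, 0.9, 6.4]
gripper_width: 0.562
grasp_force: 40.5
```

Emit:
{"method": "jog_arm", "body": {"commands": [[[0,0,-1],[0,0,0],4.2],[[0,0,-2],[0,0,0],4.2],[[0,0,-3],[0,0,0],4.2],[[0,0,-3],[0,0,0],4.2],[[0,0,-1.5],[0,0,0],4.2]]}}

```text
time: 27.12
ee_pos: [412.3, -150.4, 110.6]
tool_rot: [0.707, 0.707, 0.001, 0.002]
contact_force: [2.2, -0.5, -0.9]
gripper_width: 0.554
grasp_force: 41.3
```

Run:
```python
from base import *
s,c,im=look("w16");h=hsv(im)
p=proj(c,s["ee_pos"]+[0,0,7]);print(p)
for lo in(25,30):
  m=cv2.inRange(h,(10,lo,40),(30,130,220))
  for e in ell(m,p,1500,40) or []:print("stone",lo,e,ray(c,e[1],s["ee_pos"][2]+7.5)-s["ee_pos"])
cv2.imwrite("pics/w16c.png",cv2.resize(im[150:400,180:470],None,fx=1.7,fy=1.7))
```

```text
ee [ 412.3292 -150.4308  110.6308] rot [0.707  0.7072 0.001  0.0024] grip 0.5544215764141316 41.285526752471924
[322.5196 268.5433]
stone 25 (np.float64(2.0), array([323.1 , 266.59]), array([91.1, 98. ])) [0.2913 1.4246 7.5   ]
stone 30 (np.float64(1.6), array([322.92, 266.99]), array([89.5, 97.3])) [0.2004 1.195  7.5   ]
```

View pics/w16c.png

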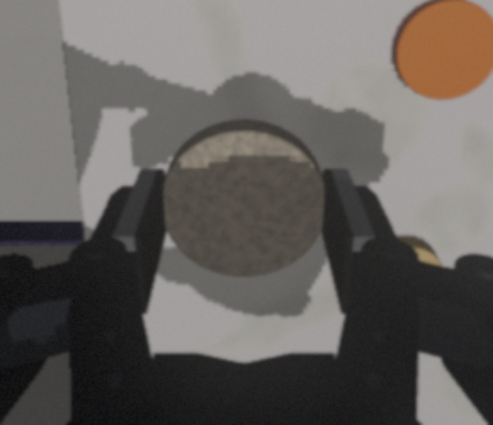

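Run:
```python
from h import *
# camera pose for w14 = current pose shifted (same orientation to ~1 mrad)
c=manip.get_calibration("wrist");s=manip.get_state()
c["pose"][:3,3]+=np.array([595.595,-322.668,116.908])-s["ee_pos"]
# remove small tilt difference: nominal tool-down orientation
R0=np.array([[1,0,0],[0,.9475,.3199],[0,-.3199,.9475]]);c["pose"][:3,:3]=R0
im=cv2.imread("pics/w14.png")
p=proj(c,(596.7,-322,47));print(p)
g=cv2.cvtColor(im,cv2.COLOR_BGR2GRAY);h=hsv(im)
m=cv2.inRange(h,(0,70,15),(18,255,255))
for e in ell(m,p,500,60) or []:print("clay",e,ray(c,e[1],47))
# crop rows: rim outer top/bottom and cols
u,v=326-0,int(p[1])
for n,x,y in(("L",192,283),("R",417,283),("T",304,178),("B",304,388)):
    q=(u-120+x/2.5,v-110+y/2.5);print(n,q,ray(c,q,51))
```

```text
[325.9939 213.418 ]
clay (np.float64(2.2), array([324.99, 215.42]), array([64.6, 70. ])) [ 595.9534 -323.6031   47.    ]
L (282.8, 216.2) [ 564.914  -322.6583   51.    ]
R (372.8, 216.2) [ 631.0707 -322.6583   51.    ]
T (327.6, 174.2) [ 597.6928 -291.0241   51.    ]
B (327.6, 258.2) [ 598.013  -357.4372   51.    ]
```

Emit:
{"method": "jog_arm", "body": {"commands": [[[-1.5,1.6,0],[0,0,0],4.2],[[-2.7,2.9,0],[0,0,0],4.2],[[-2.7,2.9,0],[0,0,0],4.2],[[-2.7,2.9,0],[0,0,0],4.2],[[-2.7,2.9,0],[0,0,0],4.2]]}}

```text
time: 27.58
ee_pos: [543.2, -273.6, 106.1]
tool_rot: [0.707, 0.707, -0.0, -0.0]
contact_force: [0.4, 0.4, -0.6]
gripper_width: 0.556
grasp_force: 41.3
```

Emit:
{"method": "jog_arm", "body": {"commands": [[[-2.7,2.9,0],[0,0,0],4.2],[[-1.5,1.7,0],[0,0,0],4.2],[[-0.7,0.8,0],[0,0,0],4.2],[[0,0,0],[0,0,0],4.2],[[0,0,0],[0,0,0],4.2]]}}

```text
time: 28.0
ee_pos: [595.4, -320.9, 105.7]
tool_rot: [0.707, 0.707, -0.0, -0.001]
contact_force: [0.5, 0.1, 0.2]
gripper_width: 0.553
grasp_force: 41.3
```

Emit:
{"method": "jog_arm", "body": {"commands": [[[0,0,1],[0,0,0],4.2],[[0,0,1],[0,0,0],4.2],[[0,0,0],[0,0,0],4.2],[[0,0,0],[0,0,0],4.2],[[0,0,0],[0,0,0],4.2]]}}

```text
time: 28.42
ee_pos: [595.8, -320.9, 86.4]
tool_rot: [0.707, 0.707, -0.0, -0.0]
contact_force: [-0.4, 0.2, -0.4]
gripper_width: 0.558
grasp_force: 41.4
```

Emit:
{"method": "jog_arm", "body": {"commands": [[[0,0,0],[0,0,0],4.2],[[0,0,0],[0,0,0],4.2],[[0,0,0],[0,0,0],4.2],[[0,0,0],[0,0,0],4.2],[[0,0,0],[0,0,0],4.2]]}}

```text
time: 28.83
ee_pos: [596.6, -321.7, 87.1]
tool_rot: [0.707, 0.707, 0.0, 0.0]
contact_force: [-0.5, 0.5, 0.3]
gripper_width: 0.555
grasp_force: 41.4
```

Emit:
{"method": "jog_arm", "body": {"commands": [[[0,0,1],[0,0,0],4.2],[[0,0,1],[0,0,0],4.2],[[0,0,0.6],[0,0,0],4.2],[[0,0,0],[0,0,0],4.2],[[0,0,0],[0,0,0],4.2]]}}

```text
time: 29.25
ee_pos: [595.5, -321.0, 59.1]
tool_rot: [0.707, 0.707, -0.0, -0.001]
contact_force: [0.3, 0.2, 0.3]
gripper_width: 0.557
grasp_force: 41.4
```

Emit:
{"method": "jog_arm", "body": {"commands": [[[0,0,0],[0,0,0],4.2],[[0,0,0],[0,0,0],4.2],[[0,0,0],[0,0,0],4.2],[[0,0,0],[0,0,0],4.2],[[0,0,0],[0,0,0],4.2]]}}

```text
time: 29.67
ee_pos: [596.7, -321.7, 61.2]
tool_rot: [0.707, 0.707, 0.0, 0.0]
contact_force: [-0.4, -0.2, -1.3]
gripper_width: 0.554
grasp_force: 41.3
```

Run:
```python
from base import *
s,c,im=look("w17");print(proj(c,s["ee_pos"]+[0,0,8]))
cv2.imwrite("pics/w17c.png",cv2.resize(im[170:370,200:450],None,fx=3,fy=3,interpolation=cv2.INTER_CUBIC))
```

```text
ee [ 596.732  -321.7461   61.2112] rot [0.707  0.7072 0.0001 0.0003] grip 0.5535825376148381 41.34994626045227
[322.4239 269.5391]
```

View pics/w17c.png

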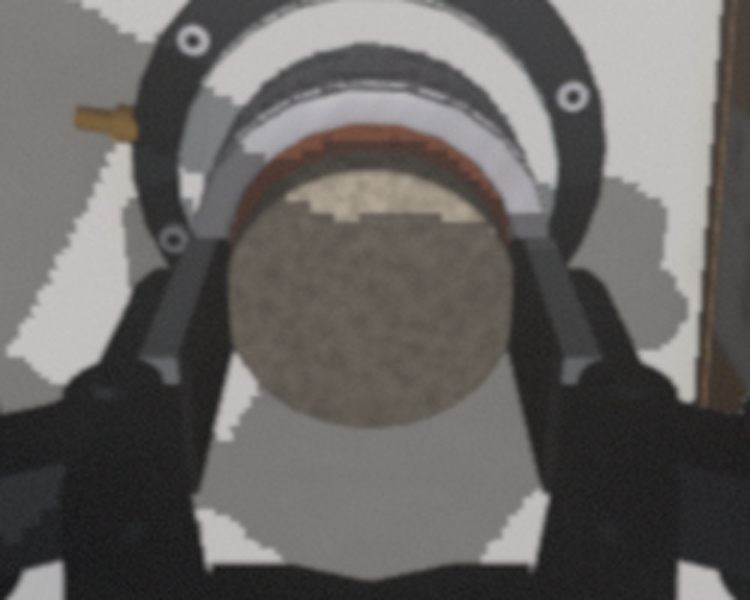

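Run:
```python
from h import *
c=manip.get_calibration("wrist");z=manip.get_state()["ee_pos"][2]
f=lambda y,zz:ray(c,(200+370/3,170+y/3),zz)[1]
print("rim outer -> centre",f(88,51)-34,"rim inner edge -> centre",f(123,51)-27)
print("stone face top/bottom",f(168,z+8)-25,f(428,z+8)+25,"bottom edge",f(147,z-2)-25)
```

```text
rim outer -> centre -324.3158954707373 rim inner edge -> centre -323.8932456489446
stone face top/bottom -322.8663731517093 -322.88048135953943 bottom edge -323.2507496357742
```

The picture shows the ring and stone aligned in X, both centred at crop column 370. The ring centre is about 1 mm further to -Y. I'll correct that and lower the stone.

Emit:
{"method": "jog_arm", "body": {"commands": [[[-0.1,0,0.3],[0,0,0],4.2],[[0,0,0.3],[0,0,0],4.2],[[0,0,0.1],[0,0,0],4.2],[[0,0,0],[0,0,0],4.2],[[0,0,0],[0,0,0],4.2]]}}

```text
time: 30.13
ee_pos: [596.2, -322.5, 53.4]
tool_rot: [0.707, 0.707, -0.0, -0.0]
contact_force: [0.6, -0.0, -0.6]
gripper_width: 0.553
grasp_force: 41.3
```

Emit:
{"method": "jog_arm", "body": {"commands": [[[0,0,0.1],[0,0,0],4.2],[[0,0,0.1],[0,0,0],4.2],[[0,0,0.1],[0,0,0],4.2],[[0,0,0],[0,0,0],4.2],[[0,0,0],[0,0,0],4.2]]}}

```text
time: 30.55
ee_pos: [596.4, -322.6, 50.7]
tool_rot: [0.707, 0.707, -0.0, -0.0]
contact_force: [-0.2, -0.1, -0.2]
gripper_width: 0.556
grasp_force: 41.3
```

Emit:
{"method": "jog_arm", "body": {"commands": [[[0,0,0.08],[0,0,0],4.2],[[0,0,0.07],[0,0,0],4.2],[[0,0,0],[0,0,0],4.2],[[0,0,0],[0,0,0],4.2]]}}

```text
time: 30.88
ee_pos: [596.5, -322.6, 49.3]
tool_rot: [0.707, 0.707, 0.0, 0.0]
contact_force: [1.2, -0.5, -0.2]
gripper_width: 0.551
grasp_force: 41.4
```

Emit:
{"method": "jog_arm", "body": {"commands": [[[0,0,0],[0,0,0],5.8],[[0,0,0],[0,0,0],5.8],[[0,0,0],[0,0,0],5.8],[[0,0,0],[0,0,0],6.2],[[0,0,0],[0,0,0],6.2]]}}

```text
time: 31.3
ee_pos: [596.5, -322.6, 49.4]
tool_rot: [0.707, 0.707, 0.0, 0.0]
contact_force: [1.3, -0.7, 0.0]
gripper_width: 0.726
grasp_force: 0.0
```

Emit:
{"method": "jog_arm", "body": {"commands": [[[0,0,-1.5],[0,0,0],6.5],[[0,0,-3],[0,0,0],6.5],[[0,0,-2],[0,0,0],6.5],[[0,0,-1],[0,0,0],6.5],[[0,0,0],[0,0,0],6.5]]}}

```text
time: 31.72
ee_pos: [598.9, -324.0, 129.1]
tool_rot: [0.707, 0.707, 0.001, 0.004]
contact_force: [0.5, -0.3, -0.1]
gripper_width: 0.761
grasp_force: 0.0
```

Emit:
{"method": "jog_arm", "body": {"commands": [[[0,0,0],[0,0,0],6.5],[[0,0,0],[0,0,0],6.5],[[0,0,0],[0,0,0],6.5],[[0,0,0],[0,0,0],6.5],[[0,0,0],[0,0,0],6.5]]}}

```text
time: 32.13
ee_pos: [595.7, -322.2, 122.7]
tool_rot: [0.707, 0.707, -0.0, -0.001]
contact_force: [0.2, -0.1, -0.3]
gripper_width: 0.766
grasp_force: 0.0
```

Run:
```python
from base import *
s,c,im=look("w18");h=hsv(im)
p=proj(c,(596.8,-323,57));print(p)
for lo in(25,30):
  m=cv2.inRange(h,(10,lo,40),(30,130,220))
  for e in ell(m,p,1000,40) or []:print("stone",lo,e,ray(c,e[1],57))
u,v=map(int,p);cv2.imwrite("pics/w18c.png",cv2.resize(im[v-90:v+80,u-100:u+100],None,fx=3,fy=3,interpolation=cv2.INTER_CUBIC))
```

```text
ee [ 595.6775 -322.1509  122.7183] rot [ 0.707   0.7072 -0.0003 -0.0012] grip 0.7656279792916512 0.0
[324.1916 217.6585]
stone 25 (np.float64(2.0), array([324.47, 215.71]), array([65. , 67.6])) [ 597.002  -321.4649   57.    ]
stone 30 (np.float64(2.1), array([324.49, 215.6 ]), array([64.8, 67.4])) [ 597.0165 -321.3784   57.    ]
```

View pics/w18c.png

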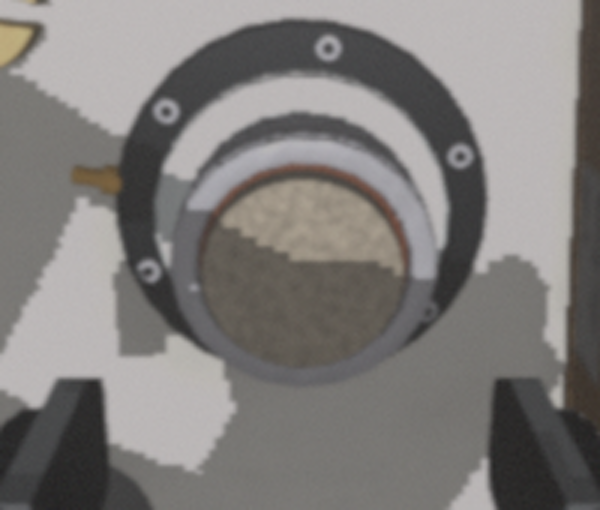

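The stone lies flat inside the rim on the clay, at crop (305,270). Next is the cap.

Emit:
{"method": "jog_arm", "body": {"commands": [[[2,0.1,0],[0,0,0],6.2],[[4,0.2,0],[0,0,0],6.2],[[4,0.2,0],[0,0,0],6.2],[[2.7,0.1,0],[0,0,0],6.2],[[1.3,0,0],[0,0,0],6.2]]}}

```text
time: 32.6
ee_pos: [602.1, -179.2, 123.7]
tool_rot: [0.706, 0.708, 0.0, -0.001]
contact_force: [0.2, 0.3, -0.4]
gripper_width: 0.725
grasp_force: 0.0
```

Emit:
{"method": "jog_arm", "body": {"commands": [[[0,0,1.5],[0,0,0],6.2],[[0,0,1.5],[0,0,0],6.2],[[0,0,0],[0,0,0],6.2],[[0,0,0],[0,0,0],6.2],[[0,0,0],[0,0,0],6.2]]}}

```text
time: 33.02
ee_pos: [602.7, -183.2, 94.6]
tool_rot: [0.707, 0.707, -0.0, 0.0]
contact_force: [-0.0, -0.6, 0.7]
gripper_width: 0.729
grasp_force: 0.0
```

Emit:
{"method": "jog_arm", "body": {"commands": [[[0,0,0],[0,0,0],6.2],[[0,0,0],[0,0,0],6.2],[[0,0,0],[0,0,0],6.2],[[0,0,0],[0,0,0],6.2],[[0,0,0],[0,0,0],6.2]]}}

```text
time: 33.43
ee_pos: [602.6, -182.8, 94.7]
tool_rot: [0.707, 0.707, 0.0, 0.0]
contact_force: [0.0, 0.5, 0.4]
gripper_width: 0.728
grasp_force: 0.0
```

Run:
```python
from base import *
s,c,im=look("w19");h=hsv(im)
p=proj(c,(602,-182,10));print(p)
m=cv2.inRange(h,(100,80,20),(130,255,255))
for e in ell(m,p,1000,40) or []:print("cap",e,ray(c,e[1],10))
k=max(cv2.findContours(m,0,1)[0],key=cv2.contourArea);x,y,w,hh=cv2.boundingRect(k)
print("L,R",ray(c,(x,p[1]),10)[0],ray(c,(x+w,p[1]),10)[0],"bottom",ray(c,(p[0],y+hh),10)[1]+25,"top",ray(c,(p[0],y),0)[1]-25)
for u in (x+w+20,): pass
```

```text
ee [ 602.6345 -182.7949   94.6693] rot [0.7071 0.7071 0.0001 0.0003] grip 0.728175901767241 0.0
[321.6497 206.8134]
cap (np.float64(1.8), array([323.41, 206.63]), array([57.6, 60.2])) [ 603.3958 -181.8463   10.    ]
L,R 580.0781412864334 627.6577534257387 bottom -182.36735555651052 top -186.02223482052395
```

Emit:
{"method": "jog_arm", "body": {"commands": [[[0,0.1,1.5],[0,0,0],6.2],[[0,0,2.5],[0,0,0],6.2],[[0,0,2.5],[0,0,0],6.2],[[0,0,1.5],[0,0,0],6.2],[[0,0,0.6],[0,0,0],6.2]]}}

```text
time: 33.9
ee_pos: [601.0, -181.7, 5.1]
tool_rot: [0.707, 0.707, -0.001, -0.002]
contact_force: [-1.0, 0.3, 0.5]
gripper_width: 0.727
grasp_force: 0.0
```

Emit:
{"method": "jog_arm", "body": {"commands": [[[0,0,0],[0,0,0],6.2],[[0,0,0],[0,0,0],6.2],[[0,0,0],[0,0,0],6.2],[[0,0,0],[0,0,0],6.2],[[0,0,0],[0,0,0],6.2]]}}

```text
time: 34.32
ee_pos: [604.6, -183.0, 9.9]
tool_rot: [0.707, 0.707, 0.001, 0.001]
contact_force: [0.7, -0.2, -1.1]
gripper_width: 0.728
grasp_force: 0.0
```

Emit:
{"method": "jog_arm", "body": {"commands": [[[0,0,0.3],[0,0,0],6.2],[[0,0,0.3],[0,0,0],6.2],[[0,0,0],[0,0,0],6.2],[[0,0,0],[0,0,0],6.2],[[0,0,0],[0,0,0],6.2]]}}

```text
time: 34.73
ee_pos: [603.3, -182.6, 2.1]
tool_rot: [0.707, 0.707, -0.0, -0.0]
contact_force: [0.4, -0.2, -0.5]
gripper_width: 0.725
grasp_force: 0.0
```

Emit:
{"method": "jog_arm", "body": {"commands": [[[0,0,0],[0,0,0],6.2],[[0,0,0],[0,0,0],4.2],[[0,0,0],[0,0,0],4.2],[[0,0,0],[0,0,0],4.2],[[0,0,0],[0,0,0],4.2]], "squeeze": 50}}

```text
time: 35.15
ee_pos: [603.7, -182.7, 2.9]
tool_rot: [0.707, 0.707, 0.0, 0.0]
contact_force: [-1.8, 0.3, 4.3]
gripper_width: 0.54
grasp_force: 50.7
```

Emit:
{"method": "jog_arm", "body": {"commands": [[[0,0,0],[0,0,0],4.2],[[0,0,0],[0,0,0],4.2],[[0,0,0],[0,0,0],4.2],[[0,0,0],[0,0,0],4.2]]}}

```text
time: 35.48
ee_pos: [603.7, -182.7, 2.9]
tool_rot: [0.707, 0.707, 0.0, 0.0]
contact_force: [-1.1, 0.3, 5.4]
gripper_width: 0.537
grasp_force: 50.8
```

Emit:
{"method": "jog_arm", "body": {"commands": [[[0,0,-1],[0,0,0],4.2],[[0,0,-2.5],[0,0,0],4.2],[[0,0,-3],[0,0,0],4.2],[[0,0,-3],[0,0,0],4.2],[[0,0,-1.5],[0,0,0],4.2]]}}

```text
time: 35.9
ee_pos: [605.2, -183.2, 116.1]
tool_rot: [0.707, 0.707, 0.001, 0.002]
contact_force: [1.0, -0.7, -0.9]
gripper_width: 0.539
grasp_force: 51.7
```

Emit:
{"method": "jog_arm", "body": {"commands": [[[-1.5,-0.1,0],[0,0,0],4.2],[[-3.5,-0.2,0],[0,0,0],4.2],[[-4,-0.2,0],[0,0,0],4.2],[[-3.5,-0.15,0],[0,0,0],4.2],[[-1.5,-0.07,0],[0,0,0],4.2]]}}

```text
time: 36.32
ee_pos: [594.8, -327.2, 111.0]
tool_rot: [0.708, 0.706, -0.001, 0.0]
contact_force: [-0.3, -0.6, -2.1]
gripper_width: 0.537
grasp_force: 51.7
```

Emit:
{"method": "jog_arm", "body": {"commands": [[[0,0,0],[0,0,0],4.2],[[0,0,0.8],[0,0,0],4.2],[[0,0,1],[0,0,0],4.2],[[0,0,0.8],[0,0,0],4.2],[[0,0,0.4],[0,0,0],4.2]]}}

```text
time: 36.73
ee_pos: [594.8, -320.3, 79.2]
tool_rot: [0.707, 0.708, -0.0, -0.002]
contact_force: [0.5, 0.5, -2.1]
gripper_width: 0.537
grasp_force: 51.7
```

Emit:
{"method": "jog_arm", "body": {"commands": [[[0,0,0],[0,0,0],4.2],[[0,0,0],[0,0,0],4.2],[[0,0,0],[0,0,0],4.2],[[0,0,0],[0,0,0],4.2],[[0,0,0],[0,0,0],4.2]]}}

```text
time: 37.15
ee_pos: [596.9, -322.7, 83.1]
tool_rot: [0.707, 0.707, 0.0, 0.001]
contact_force: [0.6, -0.3, -1.3]
gripper_width: 0.537
grasp_force: 51.7
```

Run:
```python
from base import *
s,c,im=look("w20");h=hsv(im);z=s["ee_pos"][2]
m=cv2.inRange(h,(100,80,15),(130,255,255))
k=max(cv2.findContours(m,0,1)[0],key=cv2.contourArea);x,y,w,hh=cv2.boundingRect(k);u=x+w/2
print("cap L R bottom top",x,x+w,y+hh,y,"face-bottom centre",ray(c,(u,y+hh),z+7)-s["ee_pos"]+[0,25,0])
```

```text
ee [ 596.8641 -322.7114   83.0966] rot [0.7069 0.7073 0.0002 0.0007] grip 0.5371430685638752 51.692912578582764
cap L R bottom top 277 370 310 221 face-bottom centre [ 0.5498 -0.2264  7.    ]
```

Emit:
{"method": "jog_arm", "body": {"commands": [[[-0.08,0,0.6],[0,0,0],4.2],[[0,0,0.6],[0,0,0],4.2],[[0,0,0.5],[0,0,0],4.2],[[0,0,0.2],[0,0,0],4.2],[[0,0,0],[0,0,0],4.2]]}}

```text
time: 37.62
ee_pos: [595.3, -322.9, 61.7]
tool_rot: [0.707, 0.707, -0.0, -0.001]
contact_force: [-0.2, -0.5, -2.7]
gripper_width: 0.54
grasp_force: 51.7
```

Emit:
{"method": "jog_arm", "body": {"commands": [[[0,0,0],[0,0,0],4.2],[[0,0,0],[0,0,0],4.2],[[0,0,0],[0,0,0],4.2],[[0,0,0],[0,0,0],4.2],[[0,0,0],[0,0,0],4.2]]}}

```text
time: 38.03
ee_pos: [596.5, -323.5, 63.6]
tool_rot: [0.707, 0.707, 0.0, 0.0]
contact_force: [-0.5, 0.4, -1.9]
gripper_width: 0.539
grasp_force: 51.7
```

Emit:
{"method": "jog_arm", "body": {"commands": [[[0,0,0.15],[0,0,0],4.2],[[0,0,0.1],[0,0,0],4.2],[[0,0,0.05],[0,0,0],4.2],[[0,0,0],[0,0,0],4.2],[[0,0,0],[0,0,0],4.2]]}}

```text
time: 38.45
ee_pos: [596.2, -323.4, 60.2]
tool_rot: [0.707, 0.707, -0.0, -0.0]
contact_force: [-0.6, 0.2, -1.2]
gripper_width: 0.538
grasp_force: 51.7
```

Emit:
{"method": "jog_arm", "body": {"commands": [[[0,0,0.04],[0,0,0],4.2],[[0,0,0],[0,0,0],4.2],[[0,0,0],[0,0,0],5.8],[[0,0,0],[0,0,0],6.2],[[0,0,0],[0,0,0],6.2]]}}

```text
time: 38.87
ee_pos: [596.7, -323.6, 60.4]
tool_rot: [0.707, 0.707, 0.0, 0.0]
contact_force: [-0.4, 0.0, 0.8]
gripper_width: 0.729
grasp_force: 0.0
```

Emit:
{"method": "jog_arm", "body": {"commands": [[[0,0,0],[0,0,0],6.2],[[0,0,0],[0,0,0],6.2],[[0,0,-1],[0,0,0],6.5],[[0,0,-2.5],[0,0,0],6.5],[[0,0,-3],[0,0,0],6.5]]}}

```text
time: 39.28
ee_pos: [594.4, -322.3, 123.2]
tool_rot: [0.707, 0.707, -0.001, -0.003]
contact_force: [-0.6, 0.2, -0.1]
gripper_width: 0.763
grasp_force: 0.0
```

Emit:
{"method": "jog_arm", "body": {"commands": [[[0,0,-2],[0,0,0],6.5],[[0,0,0],[0,0,0],6.5],[[0,0,0],[0,0,0],6.5],[[0,0,0],[0,0,0],6.5],[[0,0,0],[0,0,0],6.5]]}}

```text
time: 39.7
ee_pos: [595.3, -322.7, 143.4]
tool_rot: [0.707, 0.707, -0.0, -0.001]
contact_force: [0.5, -0.0, 0.0]
gripper_width: 0.761
grasp_force: 0.0
```

Run:
```python
from base import *
s,c,im=look("w21");h=hsv(im)
p=proj(c,(596.8,-323,67));print(p)
u,v=map(int,p);cv2.imwrite("pics/w21c.png",cv2.resize(im[v-90:v+80,u-100:u+100],None,fx=3,fy=3,interpolation=cv2.INTER_CUBIC))
```

```text
ee [ 595.2604 -322.7386  143.3597] rot [ 0.707   0.7072 -0.0003 -0.0013] grip 0.7612508523960919 0.0
[324.7734 211.8168]
```

View pics/w21c.png

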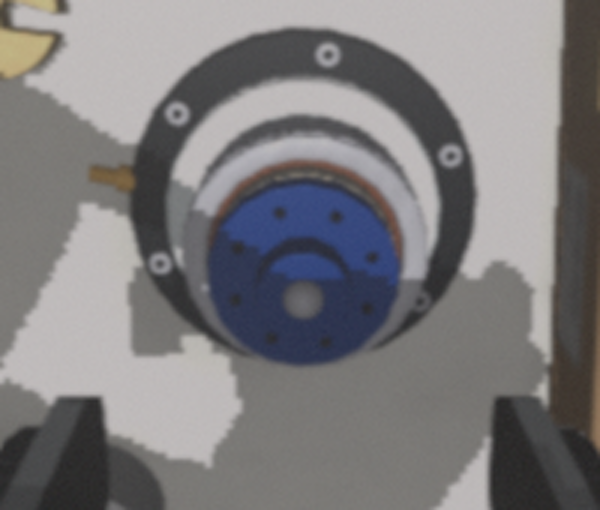

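The cap stands upright and centred on the stone, at crop (305,270), and the gripper is clear. Handing in.

```bash
python3 -c "
from rig import manip
print(manip.sign_off())"
```

```text
the job is handed in; nothing more can be done
None
```

The consolidation cell is built up in its base (bronze disc, clay ring, stone, blue cap), each part looked flat and centred in close-ups, and the job is handed in at about 40 s; the hand-in returned no verdict.

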